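Fetch the espresso cup from behind the jars

ROBOT

A 6-joint arm with a two-finger parallel gripper is mounted at the origin on the work surface. World frame = base frame: x ahead of the robot, y to its left, z up, the work surface at z = 0. Lengths are in m, angles in degrees, forces in N, time in s.
With the tool pointing down it reaches from about 0.325 to 0.775 m from the base axis. Payload 5.5 kg.
Tool frame: the origin (TCP) lies midway between the tips of the shut fingers; the grasp point (between the pads) lies 19 mm behind it; z points along the fingers, y is the direction in which the jaws open and shut (so a half turn about z gives the same grasp; the last joint's range is limited). The gripper opens to 88 mm and grips with 3 to 60 N. Pads are 20 mm wide; open, the fingers measure 115 mm over their backs; the gripper's body (75 mm by 178 mm) begins 61 mm behind the grasp point.
Start: joints at [-76.645, 5.22, 70.514, -0, 104.267, -3.249], TCP at [0.171, -0.575, 0.223] pointing down, gripper open.
Joint ranges: [-164.24, 164.24], [-49.07, 125.15], [9.68, 141.18], [-86.29, 266.29], [3.28, 154.24], [-151.56, 151.56]. Speed limits (degrees/s): [147.25, 147.25, 172.46, 180, 180, 180].

INTERFACE

Orientations are given as [roll, pitch, yaw] about the fixed x, y, z axes, in that order (R = Rz(yaw) Ry(pitch) Rx(roll)).
In Python, from cell import arm, eyes gives the robot as it stands.
- The arm moves only by the tool arm_command, never from a script. Its argument "motion" is a list of rows, each a list of 3 entries, a list of its own where there are three numbers: the opening, from 0 (shut) to 1 (fully open), then the shift along the tool's x, y, z in m, then the turn, a rotation vector about the tool's x, y, z in degrees. A call has 1 to 20 rows; each row is the pose to reach, as a shift and turn from the pose measured when the call began, along the tool's axes at that moment; what a row does not reach only later rows make up. A row lasts 1/10 s, in which the tool goes at most 50 mm and 8.59 degrees, less where a joint would pass 70% of its speed; a pose out of reach is approached as far as the arm can. A call with a gripper value outside its range is refused whole. The fingers move at their own pace and stop on an object; the grip force is fixed at half the most. Time passes only in rows, so rows that repeat a pose let the fingers close. It gives the time, the measured TCP pose, the force and the opening at its end, in the units of the state.
- arm.observe(): the state, without advancing time (a new reading comes with each control period).
- eyes.camera(name): name is "scene" or "top" or "wrist"; returns the picture (420x560x3 uint8, red, green, blue); there is no depth.
- eyes.camera_params(name): a dict with "camera_matrix" (3x3 intrinsics, pixels), "T" (4x4, takes a point from camera to world coordinates); the wrist camera has in their place "T_tool_cam" (4x4, takes a point from camera to tool coordinates, whose origin is the TCP and whose axes are the flange's). Camera axes: x right, y up, looking along -z (the intrinsics and any distortion apply to the point x, -y, -z); pixel columns grow to the right and rows downward; lengths in m; the calibration is good to about 2 mm. A picture is of the moment at which its call begins: read the wrist's pose just before it. camera_params takes no time and is no camera call.
- arm.job_done(): hands the job in, once; it reports no verdict.
The state is a dict: "clock": time; "joint_pos": joint angles; "dq": joint speeds; "tau": joint torques, N m; "tcp_pos": TCP position; "ee_rot": TCP orientation; "wrist_force": force on the tool from outside, world axes, zero at the start; "torque": the same for the moment, N m; "opening": finger opening in m.
Only numpy, scipy, OpenCV 4.12 (cv2) and the standard library are available. Lean on these libraries where they do the work, as an engineer would, in place of code of your own. Each camera call takes 0.05 s, during which the arm holds its last target. There are 200 camera calls.

TASK

The espresso cup stands at the back of the round wooden board, hemmed in by the glass jar, the sugar shaker and the slim canister. First clear all three onto the grey tray, standing upright, then set the cup gently and upright on the middle of the saucer, and only then put the jar, the shaker and the canister back, each on the very cork spot it came from. Do not tip anything over, and leave the teaspoon and the milk jug alone.

Things in the scene. Friction and masses are not known exactly. Their poses are not given: they have to be found in the camera images.
- jar: Closed clear glass jar with a flat silver lid, round, upright. Glass body 60 mm in diameter up to 94 mm above its base, lid 58 mm in diameter, total height 114 mm, 0.35 kg. Origin: centre of the underside, z up. It starts on one of the three outer cork spots of the board (which one varies).
- shaker: White plastic sugar shaker, round, upright: 52 mm in diameter up to 100 mm, then a cone and a thin steel spout on top (12 mm in diameter), total height 128 mm, 0.22 kg. Origin: centre of the underside, z up. It starts on one of the three outer cork spots.
- canister: Slim brushed-aluminium canister, round, upright: 44 mm in diameter up to 102 mm, with a small black knob (14 mm in diameter) on top, total height 114 mm, 0.20 kg. Origin: centre of the underside, z up. It starts on one of the three outer cork spots.
- cup: White ceramic espresso cup without handle, open at the top: 58 mm outer diameter from 12 mm above its base to the rim at 55 mm, foot 42 mm in diameter, wall 3.5 mm, 0.14 kg. Origin: centre of the underside, z up. It starts on the rear cork spot of the board, 68 mm (centre to centre) from each of the three taller things around it, about 9 to 17 mm of free space to them.
- saucer: White ceramic saucer, loose on the counter, 136 mm in diameter, rim 16 mm high, a shallow round dish. Origin: centre of the underside, z up. A cup set on its middle stands 5 mm above the origin. It lies to the left or the right of the board.
- board: Round wooden board, 236 mm in diameter, 14 mm thick, fixed. Origin: centre of the underside, z up, +x roughly away from the robot. Four flush pale cork spots, 68 mm in diameter, on its top (14 mm above the origin), at x,y = (40, 0) mm for the cup (rear), and (-28, 0), (19, 65), (19, -65) mm for the three things around it. Each thing starts exactly on the centre of its spot.
- tray: Shallow grey melamine tray, fixed, the side area: 280 mm along its x, 125 mm along its y, rim 16 mm high, walls 5 mm thick, inner floor 5 mm above its origin. Origin: centre of the underside, z up. It holds three things in a row along its x, 80 mm apart. It lies on the other side of the board from the saucer.
- teaspoon: Stainless teaspoon, 135 mm long, loose on the counter beyond the board, to the right. Bystander: leave it alone. Origin near its middle, underside.
- jug: White ceramic milk jug with handle, 90 mm tall, 72 mm at its widest, loose, beyond the board, to the left. Bystander: leave it alone. Origin: centre of the underside.

How it is judged:
By the outcome, as a careful person would: the job done as asked, in the order asked, and still so for the second after the job is handed in, with the robot touching nothing.
It also fails if it takes over 141 s, if anything falls off the work surface, if the arm or the gripper's body presses on something with over 40 N, if the wrist force passes 120 N, or if a joint passes its speed limit or range.

## Working session

There is one attempt and no reset: what is moved stays moved. The work goes in short steps, Python scripts to look and compute and a tool call to move; the robot and the scene stay as the last step left them, time stands still between calls to the robot, and variables do not carry over. Pictures are saved under pics/ and viewed, about 12 in all and at most 16, crops included, and the job is handed in when it is done.

Besides the shell and the picture viewer there is one more tool, called by a JSON object that holds its "method" and its "body", one argument or row to a line. arm_command: Moves the arm, as the interface text tells. Its arguments: {"type":"object","properties":{"motion":{"type":"array"}},"required":["motion"]}

```bash
ls; mkdir -p pics
python3 - <<'E'
from cell import arm, eyes
import cv2, numpy as np
np.set_printoptions(precision=4,suppress=True)
print(arm.observe())
for n in ("scene","top","wrist"):
    im=eyes.camera(n); cv2.imwrite(f"pics/{n}0.png",im[:,:,::-1])
    print(n,eyes.camera_params(n))
E
```

```text
pics
{'clock': 0.0, 'joint_pos': array([-76.6447,   5.2634,  70.5829,  -0.0002, 104.2668,  -3.2486]), 'dq': array([-0.0075,  0.0551, -0.0262,  0.0337,  0.0226, -0.0446]), 'tau': array([  0.0014, -44.6447, -40.6445,   0.0701,   0.0293,  -0.0001]), 'tcp_pos': array([ 0.1714, -0.5747,  0.2215]), 'ee_rot': array([-179.8871,   -0.0062,   16.6038]), 'wrist_force': array([ 0.005 ,  0.098 , -0.2196]), 'torque': array([ 0.005 , -0.0196, -0.0341]), 'opening': 0.08749319762220595}
scene {'camera_matrix': array([[456.9986,   0.    , 276.9941],
       [  0.    , 456.9986, 208.5079],
       [  0.    ,   0.    ,   1.    ]]), 'T': array([[-0.3925, -0.777 ,  0.4922,  1.0595],
       [ 0.9198, -0.332 ,  0.2092,  0.1949],
       [ 0.0009,  0.5348,  0.8449,  0.8256],
       [ 0.    ,  0.    ,  0.    ,  1.    ]])}
top {'camera_matrix': array([[408.9155,   0.    , 282.9858],
       [  0.    , 408.9155, 207.1904],
       [  0.    ,   0.    ,   1.    ]]), 'T': array([[ 0.0095,  0.9918, -0.1271,  0.4725],
       [-0.9998,  0.0072, -0.0185, -0.0106],
       [-0.0174,  0.1272,  0.9917,  1.018 ],
       [ 0.    ,  0.    ,  0.    ,  1.    ]])}
wrist {'camera_matrix': array([[306.9873,   0.    , 283.9128],
       [  0.    , 306.9873, 210.7863],
       [  0.    ,   0.    ,   1.    ]]), 'T_tool_cam': array([[ 0.0005,  0.9666,  0.2565,  0.0699],
       [ 1.    , -0.0004, -0.0003,  0.0002],
       [-0.0002,  0.2565, -0.9666, -0.1624],
       [ 0.    ,  0.    ,  0.    ,  1.    ]])}
```

View pics/top0.png

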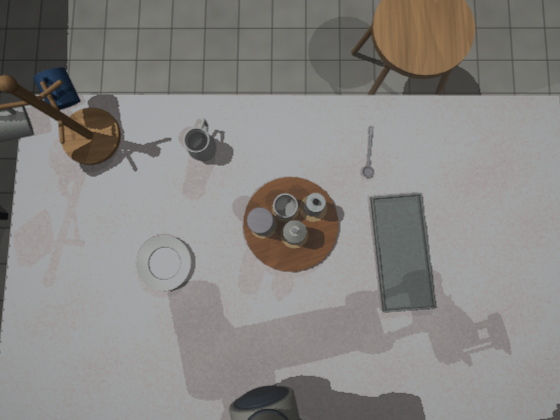

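View pics/scene0.png

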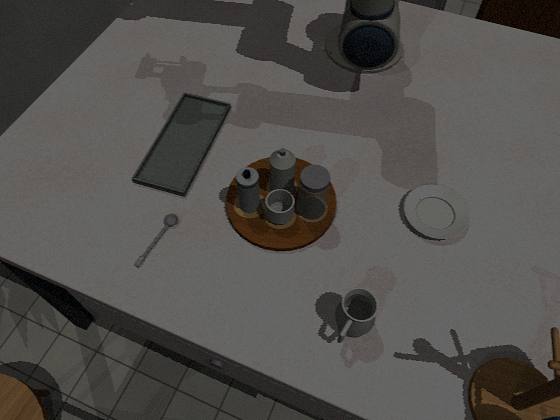

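Top view: the board is centred near (292,224), the jar at left (261,222), the shaker in front (295,234) and the canister at right (316,205). The cup is at (286,206), the saucer at (164,263), the tray at right (corners 371,196 to 434,308), the jug at (198,142) and the spoon at (370,150). The scene view agrees.

```bash
cat > h.py <<'E'
import cv2, numpy as np
from cell import arm, eyes
from scipy.spatial.transform import Rotation as Ro
np.set_printoptions(precision=4,suppress=True)
def cam(n,st=None):
    p=eyes.camera_params(n); K=p["camera_matrix"]
    if "T" in p: return K,p["T"]
    T=np.eye(4); T[:3,:3]=Ro.from_euler("xyz",st["ee_rot"],degrees=True).as_matrix(); T[:3,3]=st["tcp_pos"]
    return K,T@p["T_tool_cam"]
def ray(px,c):
    K,T=c; px=np.atleast_2d(px).astype(float)
    d=np.c_[(px[:,0]-K[0,2])/K[0,0],-(px[:,1]-K[1,2])/K[1,1],-np.ones(len(px))]@T[:3,:3].T
    return T[:3,3],d/np.linalg.norm(d,axis=1)[:,None]
def plane(px,c,z):
    o,d=ray(px,c); return o+d*((z-o[2])/d[:,2])[:,None]
def tri(obs):
    A=np.zeros((3,3));b=np.zeros(3);L=[]
    for px,c in obs:
        o,d=ray(px,c);P=np.eye(3)-np.outer(d[0],d[0]);A+=P;b+=P@o;L.append((P,o))
    x=np.linalg.solve(A,b); return x,[1e3*np.linalg.norm(P@(x-o)) for P,o in L]
def proj(X,c):
    K,T=c; p=(np.atleast_2d(X)-T[:3,3])@T[:3,:3]; return np.c_[K[0,0]*p[:,0]/-p[:,2]+K[0,2],K[1,1]*p[:,1]/p[:,2]+K[1,2]]
def circ(P):
    A=np.c_[2*P[:,:2],np.ones(len(P))]; s=np.linalg.lstsq(A,(P[:,:2]**2).sum(1),rcond=None)[0]
    r=np.sqrt(s[2]+s[0]**2+s[1]**2); return s[:2],r,np.abs(np.hypot(*(P[:,:2]-s[:2]).T)-r)
E
python3 - <<'E'
from h import *
T=cv2.imread("pics/top0.png");S=cv2.imread("pics/scene0.png")
ct,cs=cam("top"),cam("scene")
a=cv2.resize(T[165:285,230:350],(400,400),interpolation=cv2.INTER_CUBIC)
b=cv2.resize(S[140:260,220:340],(400,400),interpolation=cv2.INTER_CUBIC)
cv2.imwrite("pics/crop0.png",cv2.convertScaleAbs(np.hstack([a,b]),alpha=1.8))
for nm,im,c in(("top",T,ct),("scene",S,cs)):
    hsv=cv2.cvtColor(im,cv2.COLOR_BGR2HSV)
    sd={"top":(292,224),"scene":(281,203)}[nm]
    m=((hsv[...,0]<20)&(hsv[...,1]>100)).astype(np.uint8)
    w=np.zeros_like(m);cv2.circle(w,sd,70,1,-1);m*=w
    n,l,st,_=cv2.connectedComponentsWithStats(m);k=1+st[1:,4].argmax()
    cn=max(cv2.findContours((l==k).astype(np.uint8),0,cv2.CHAIN_APPROX_NONE)[0],key=len)[:,0]
    P=plane(cn,c,.014)
    keep=np.ones(len(P),bool)
    for _ in range(8):
        o,r,_e=circ(P[keep]);e=np.hypot(*(P[:,:2]-o).T)-r;keep=np.abs(e)<.004
    print(nm,"board",o,r,keep.sum(),len(P), st[k])
E
```

```text
top board [ 0.5661 -0.0077] 0.09813298078413293 32 518 [ 244  177   94   94 3609]
scene board [ 0.5674 -0.0038] 0.09415103120651881 46 564 [ 226  158  110   93 3476]
```

View pics/crop0.png

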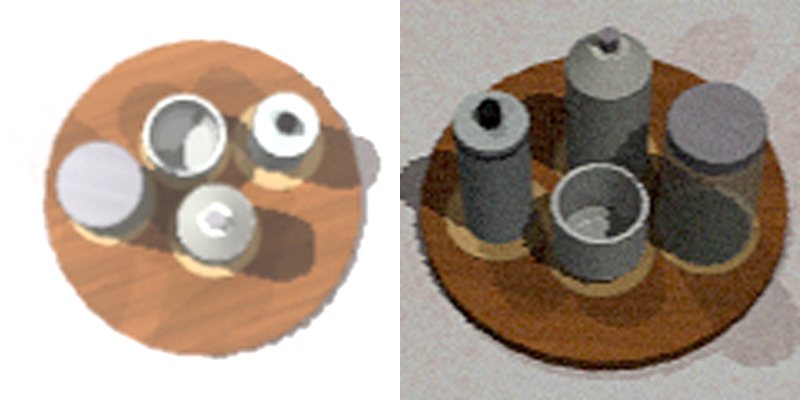

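Crop: the tops are clear in both views. In full-image pixels (top / scene) they are: knob (315.8,201.3) / (246.4,173), spout (295.7,229.8) / (281.5,151), lid centre (259.4,220.2) / (314.8,175.4), cup rim centre (285.5,205.2) / (280,200). Next I triangulate these and fit the board, saucer and tray.

Run:
```python
from h import *
T=cv2.imread("pics/top0.png");S=cv2.imread("pics/scene0.png")
ct,cs=cam("top"),cam("scene")
for n,a,b in (("knob",(315.8,201.3),(246.4,172.5)),("spout",(295.7,229.8),(281.5,150.6)),("lid",(259.4,220.2),(314.8,175.4)),("cup",(285.5,205.2),(280,200))):
    print(n,*tri([(a,ct),(b,cs)]))
cen={}
for nm,im,c in(("top",T,ct),("scene",S,cs)):
    hsv=cv2.cvtColor(im,cv2.COLOR_BGR2HSV)
    m=((hsv[...,0]<22)&(hsv[...,1]>90)).astype(np.uint8)
    w=np.zeros_like(m);cv2.circle(w,{"top":(292,224),"scene":(281,203)}[nm],70,1,-1);m*=w
    m=cv2.morphologyEx(m,cv2.MORPH_OPEN,np.ones((3,3)))
    n,l,st,_=cv2.connectedComponentsWithStats(m);k=1+st[1:,4].argmax()
    cn=max(cv2.findContours((l==k).astype(np.uint8),0,cv2.CHAIN_APPROX_NONE)[0],key=len)
    h=cv2.convexHull(cn)[:,0];P=plane(h,c,.014);o,r,e=circ(P)
    for _ in range(5): kk=e<np.percentile(e,70); o,r,_=circ(P[kk]); e=np.abs(np.hypot(*(P[:,:2]-o).T)-r)
    print(nm,"board",o,r,e.mean())
    # tray: greenish-dark grey
    g=cv2.cvtColor(im,cv2.COLOR_BGR2GRAY)
    w[:]=0
    if nm=="top": w[185:320,360:445]=1
    else: w[85:205,120:240]=1
    m=((cv2.GaussianBlur(g,(3,3),0)<(105))*w).astype(np.uint8)
    n,l,st,_=cv2.connectedComponentsWithStats(m);k=1+st[1:,4].argmax()
    cn=max(cv2.findContours((l==k).astype(np.uint8),0,cv2.CHAIN_APPROX_NONE)[0],key=len)
    P=plane(cn[:,0],c,.016)
    R=cv2.minAreaRect((P[:,:2]*1000).astype(np.float32)); print(nm,"tray",R,st[k]); cen.setdefault("tray",[]).append((proj([*np.array(R[0])/1e3,.016],c)[0],c))
    x0,y0={"top":(164,263),"scene":(435,213)}[nm]
    # saucer: print gray profile
    print("sauc",g[y0,x0-42:x0+43:2])
```

```text
knob [ 0.6001 -0.0652  0.1254] [np.float64(1.08220000517855), np.float64(1.0822000051785006)]
spout [ 0.5357 -0.0204  0.1401] [np.float64(1.7406433400832193), np.float64(1.7406433400831995)]
lid [0.5572 0.0581 0.1282] [np.float64(0.8627030846691602), np.float64(0.8627030846691645)]
cup [0.5983 0.0031 0.0683] [np.float64(2.0107744283107354), np.float64(2.010774428310731)]
top board [ 0.5614 -0.0107] 0.11583056216461947 0.004760466856723613
top tray ((493.997314453125, -282.1650390625), (278.74786376953125, 129.75022888183594), 5.0762858390808105) [ 370  194   66  118 5373]
sauc [164 164 164 164 163 165 165 151 152 155 157 159 160 117 165 165 165 165
 165 165 164 164 164 165 165 165 165 165 164 156 165 165 164 165 144  98
  96 162 162 165 165 164 163]
scene board [ 0.5659 -0.0064] 0.11771286577948373 0.0008704978870012615
scene tray ((506.5246276855469, -299.68316650390625), (371.85479736328125, 300.550537109375), 25.65384292602539) [  120    85   120   120 14400]
sauc [ 99 100 100  81  53  56  81  98 100  95 102 101  88  98  98  95 101  96
  98  99 101  99  98 100  98  99  95  97  96 100  74  83  95  97  95  97
  95  99 101 102 103 101 101]
```

Triangulated top heights agree with the text: 0.125, 0.140, 0.128 and 0.068 m. The layout gives board yaw ≈19.5° with its centre near (0.561, -0.010), and the tray at (0.494, -0.282) with yaw ≈5°. I'm moving the wrist camera to look closer.

{"method": "arm_command", "body": {
  "motion": [
    [1,[0.334,-0.25,-0.04],[0,0,16.6]],
    [1,[0.334,-0.25,-0.04],[0,0,16.6]],
    [1,[0.334,-0.25,-0.04],[0,0,16.6]],
    [1,[0.334,-0.25,-0.04],[0,0,16.6]],
    [1,[0.334,-0.25,-0.04],[0,0,16.6]],
    [1,[0.334,-0.25,-0.04],[0,0,16.6]],
    [1,[0.334,-0.25,-0.04],[0,0,16.6]],
    [1,[0.334,-0.25,-0.04],[0,0,16.6]],
    [1,[0.334,-0.25,-0.04],[0,0,16.6]],
    [1,[0.334,-0.25,-0.04],[0,0,16.6]],
    [1,[0.334,-0.25,-0.04],[0,0,16.6]],
    [1,[0.334,-0.25,-0.04],[0,0,16.6]]
  ]
}}

```text
clock: 1.35
tcp_pos: [0.4194, -0.2407, 0.2618]
ee_rot: [-179.9, 0.1, -0.1]
wrist_force: [0.1, -0.0, -0.0]
opening: 0.0875
```

```bash
cat > snap.py <<'E'
import sys,pickle
from h import *
st=arm.observe(); im=eyes.camera("wrist"); n=sys.argv[1]
cv2.imwrite(f"pics/{n}.png",im[:,:,::-1]); pickle.dump(st,open(f"pics/{n}.pkl","wb")); print(st["clock"],st["tcp_pos"],st["ee_rot"],st["joint_pos"])
E
python3 snap.py w1
```

```text
1.35 [ 0.4194 -0.2407  0.2618] [-179.9172    0.0663   -0.0749] [-33.9067 -11.8946  82.9841   0.0338 109.0117  56.1792]
```

{"method": "arm_command", "body": {
  "motion": [
    [1,[0.08,-0.25,0],[0,0,0]],
    [1,[0.08,-0.25,0],[0,0,0]],
    [1,[0.08,-0.25,0],[0,0,0]],
    [1,[0.08,-0.25,0],[0,0,0]],
    [1,[0.08,-0.25,0],[0,0,0]],
    [1,[0.08,-0.25,0],[0,0,0]],
    [1,[0.08,-0.25,0],[0,0,0]],
    [1,[0.08,-0.25,0],[0,0,0]],
    [1,[0.08,-0.25,0],[0,0,0]]
  ]
}}

```text
clock: 2.3
tcp_pos: [0.4996, 0.0071, 0.2622]
ee_rot: [-179.9, 0.1, -0.3]
wrist_force: [-0.6, -0.6, 1.2]
opening: 0.0881
```

```bash
python3 snap.py w2; python3 -c "
import cv2,numpy as np
a,b=[cv2.imread(f'pics/{n}.png') for n in('w1','w2')]
cv2.imwrite('pics/w12.png',np.hstack([cv2.resize(i,(400,300)) for i in(a,b)]))"
```

```text
2.3 [0.4996 0.0071 0.2622] [-179.9458    0.06     -0.2611] [ -3.1222  -9.4737  80.822    0.054  108.7143  87.1562]
```

View pics/w12.png

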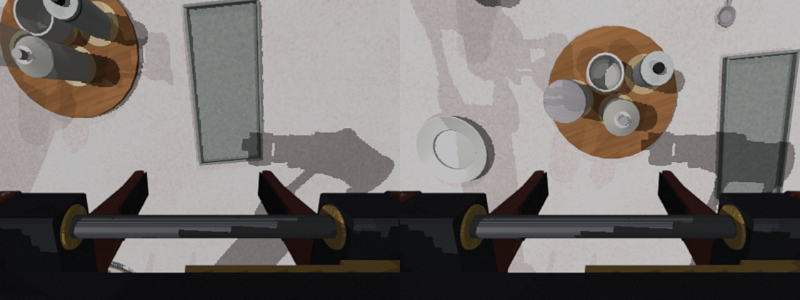

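w1: the tray spans (266,10) to (365,228) in full pixels. w2: the saucer is at about (77,208), the board at about (299,128), plus cup, knob, spout and lid. I'll fit these and view one enlarged crop.

```bash
cat > m1.py <<'E'
from h import *
import pickle
def load(n):
    return cv2.imread(f"pics/{n}.png"), cam("wrist",pickle.load(open(f"pics/{n}.pkl","rb")))
def board(im,c,box,z=.014):
    hsv=cv2.cvtColor(im,cv2.COLOR_BGR2HSV);m=((hsv[...,0]<22)&(hsv[...,1]>90)).astype(np.uint8)
    w=np.zeros_like(m);x0,x1,y0,y1=box;w[y0:y1,x0:x1]=1;m=cv2.morphologyEx(m*w,cv2.MORPH_OPEN,np.ones((3,3)))
    n,l,st,_=cv2.connectedComponentsWithStats(m);k=1+st[1:,4].argmax()
    P=plane(cv2.convexHull(max(cv2.findContours((l==k).astype(np.uint8),0,1)[0],key=len))[:,0],c,z)
    o,r,e=circ(P)
    for _ in range(6): kk=e<max(np.percentile(e,60),.001); o,r,_=circ(P[kk]); e=np.abs(np.hypot(*(P[:,:2]-o).T)-r)
    return o,r,e[kk].mean(),kk.sum()
def ringfit(im,c,g,z,r0,tol):
    e=cv2.Canny(cv2.GaussianBlur(cv2.cvtColor(im,cv2.COLOR_BGR2GRAY),(3,3),0),25,60)
    y,x=np.nonzero(e);P=plane(np.c_[x,y],c,z);o=np.array(g,float)
    for t in (tol,tol*.7,tol*.5,tol*.3,tol*.3,tol*.3):
        d=np.hypot(*(P[:,:2]-o).T);k=np.abs(d-r0)<t;o,r,_=circ(P[k])
        if k.sum()<20:break
    return o,r,k.sum()
E
python3 - <<'E'
from m1 import *
im,c=load("w2")
print("board",board(im,c,(195,400,20,235)))
g=plane((77,208),c,.016)[0];print(g)
for z,r,t in((.016,.068,.014),(.0,.068,.014),(.016,.066,.02)): print("saucer",z,ringfit(im,c,g[:2],z,r,t))
T=cv2.imread("pics/top0.png");ct=cam("top");g=plane((164,263),ct,.016)[0];print(g,ringfit(T,ct,g[:2],.016,.068,.014))
S=cv2.imread("pics/scene0.png");cs=cam("scene");g=plane((435,213),cs,.016)[0];print(g,ringfit(S,cs,g[:2],.016,.068,.014))
im1,c1=load("w1");gr=cv2.GaussianBlur(cv2.cvtColor(im1,cv2.COLOR_BGR2GRAY),(3,3),0)
hs=cv2.cvtColor(im1,cv2.COLOR_BGR2HSV);print(hs[100,310],hs[200,420],hs[100,450],hs[100,280])
m=(gr<125).astype(np.uint8);m[:,:255]=0;m[:,375:]=0;m[235:]=0
n,l,st,_=cv2.connectedComponentsWithStats(m);k=1+st[1:,4].argmax();print(st[k])
cn=max(cv2.findContours((l==k).astype(np.uint8),0,1)[0],key=len)[:,0]
P=plane(cn,c1,.016);print("tray",cv2.minAreaRect((P[:,:2]*1e3).astype(np.float32)))
q=cv2.approxPolyDP(cv2.convexHull(cn),12,True)[:,0];print(q.tolist(),plane(q,c1,.016)[:,:2].tolist())
cv2.imwrite("pics/w2c.png",cv2.resize(im[20:270,15:405],None,fx=2,fy=2,interpolation=cv2.INTER_CUBIC))
E
```

```text
board (array([ 0.5612, -0.01  ]), np.float64(0.11633801898252266), np.float64(0.00023065300889449448), np.int64(46))
[0.4659 0.2918 0.016 ]
saucer 0.016 (array([0.4653, 0.2875]), np.float64(0.06807666388314182), np.int64(234))
saucer 0.0 (array([0.4598, 0.2928]), np.float64(0.06739478819240836), np.int64(229))
saucer 0.016 (array([0.4618, 0.3002]), np.float64(0.06798062448628588), np.int64(276))
[0.4615 0.2971 0.016 ] (array([0.4647, 0.3005]), np.float64(0.06845723492731688), np.int64(191))
[0.4687 0.3016 0.016 ] (array([0.4614, 0.3042]), np.float64(0.06828334683826491), np.int64(145))
[ 66  10 130] [  0  13 118] [  0   8 185] [ 72  10 128]
[ 257    0  118  232 8116]
tray ((490.314453125, -288.154541015625), (287.470947265625, 133.26751708984375), 5.145690441131592)
[[361, 0], [374, 229], [280, 229], [257, 9]] [[0.6343898396052146, -0.33035972521714396], [0.35439636976452765, -0.36638428646242693], [0.35443821121042574, -0.23502493023183094], [0.6253401289622605, -0.2092089787962372]]
```

View pics/w2c.png

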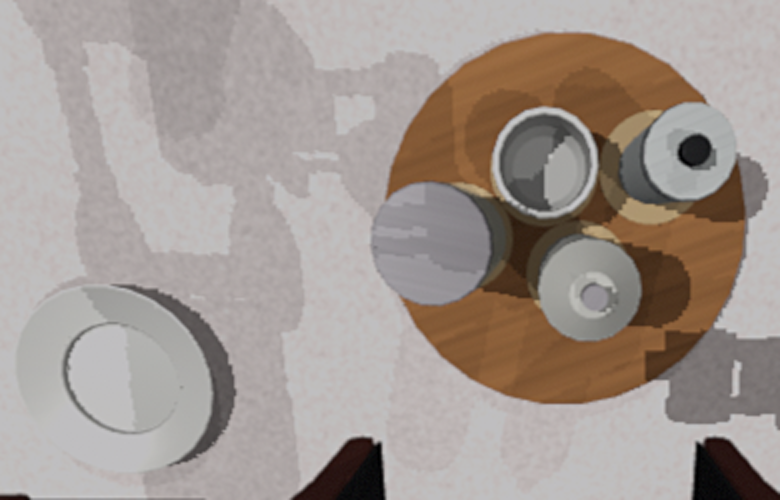

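Crop, in w2 pixels: knob (362,94.5), spout (313.5,168), lid centre (230.5,141.5), cup rim (287.5,101), saucer rim centre ≈(72.5,209). Next are three-view triangulation and a rigid fit to the board.

Run:
```python
from m1 import *
_,c=load("w2");ct,cs=cam("top"),cam("scene")
F={"canister":((315.8,201.3),(246.4,172.5),(362,94.5)),"shaker":((295.7,229.8),(281.5,150.6),(313.5,168)),"jar":((259.4,220.2),(314.8,175.4),(230.5,141.5)),"cup":((285.5,205.2),(280,200),(287.5,101)),"saucer":((164.7,263.5),(436,212.5),(72.5,209))}
mod={"canister":(.019,-.065),"shaker":(-.028,0),"jar":(.019,.065),"cup":(.04,0)}
H={"canister":.128,"shaker":.142,"jar":.128,"cup":.069,"saucer":.016}
X={}
for n,(a,b,w) in F.items():
    x,r=tri([(a,ct),(b,cs),(w,c)]);p=plane(w,c,H[n])[0];X[n]=p[:2]
    print(n,x,np.array(r),"wrist@h",p[:2],"top@h",plane(a,ct,H[n])[0][:2],"scene@h",plane(b,cs,H[n])[0][:2])
k=list(mod);A=np.array([mod[i] for i in k]);
for src in ("w","t"):
    B=np.array([X[i] if src=="w" else plane(F[i][0],ct,H[i])[0][:2] for i in k])
    a,b=A-A.mean(0),B-B.mean(0);th=np.arctan2((a[:,0]*b[:,1]-a[:,1]*b[:,0]).sum(),(a*b).sum())
    R=np.array([[np.cos(th),-np.sin(th)],[np.sin(th),np.cos(th)]]);t=B.mean(0)-R@A.mean(0)
    print(src,"yaw",np.degrees(th),"centre",t)
    for i in k: print(i,R@mod[i]+t, "res mm",1e3*(X[i]-R@mod[i]-t))
```

```text
canister [ 0.6001 -0.0651  0.1253] [1.1713 0.9945 0.179 ] wrist@h [ 0.5997 -0.0643] top@h [ 0.6002 -0.066 ] scene@h [ 0.6015 -0.0632]
shaker [ 0.5353 -0.0205  0.1399] [1.8628 1.666  0.534 ] wrist@h [ 0.535  -0.0203] top@h [ 0.5361 -0.0221] scene@h [ 0.5366 -0.0182]
jar [0.5577 0.0578 0.1283] [0.5725 1.3252 1.0584] wrist@h [0.5586 0.0571] top@h [0.5575 0.0573] scene@h [0.5568 0.0588]
cup [0.5987 0.003  0.0688] [1.8371 2.2403 0.661 ] wrist@h [0.5993 0.0027] top@h [0.5989 0.0012] scene@h [0.5981 0.0052]
saucer [0.4614 0.3019 0.0081] [4.114  2.3768 2.0867] wrist@h [0.4645 0.2982] top@h [0.4603 0.2954] scene@h [0.4667 0.3032]
w yaw 19.015202426986086 centre [ 0.5613 -0.0103]
canister [ 0.6005 -0.0655] res mm [-0.7645  1.2264]
shaker [ 0.5349 -0.0194] res mm [ 0.1572 -0.944 ]
jar [0.5581 0.0574] res mm [ 0.4315 -0.2433]
cup [0.5992 0.0028] res mm [ 0.1758 -0.0391]
t yaw 19.474016390370245 centre [ 0.5614 -0.0116]
canister [ 0.601  -0.0665] res mm [-1.259   2.2305]
shaker [ 0.535  -0.0209] res mm [0.0301 0.5869]
jar [0.5576 0.056 ] res mm [0.9199 1.1039]
cup [0.5991 0.0018] res mm [0.2282 0.9777]
```

Residuals are ≤1.3 mm, so the board pose is centre (0.5613, -0.0103), yaw ≈19°. Canister first: jaws tangential to the cup (yaw ≈91.5), fingertips above the cup rim.

{"method": "arm_command", "body": {
  "motion": [
    [0.8,[0.02,0.015,0.0],[0,0,-8]],
    [0.8,[0.04,0.03,0.0],[0,0,-16]],
    [0.8,[0.06,0.045,0.0],[0,0,-24]],
    [0.8,[0.08,0.06,0.01],[0,0,-32]],
    [0.8,[0.1012,0.0721,0.03],[0,0,-40]],
    [0.8,[0.1012,0.0721,0.05],[0,0,-48]],
    [0.8,[0.1012,0.0721,0.07],[0,0,-56]],
    [0.8,[0.1012,0.0721,0.08],[0,0,-64]],
    [0.8,[0.1012,0.0721,0.08],[0,0,-72]],
    [0.8,[0.1012,0.0721,0.08],[0,0,-80]],
    [0.8,[0.1012,0.0721,0.08],[0,0,-88]],
    [0.8,[0.1012,0.0721,0.08],[0,0,-91.8]],
    [0.8,[0.1012,0.0721,0.08],[0,0,-91.8]],
    [0.8,[0.1012,0.0721,0.08],[0,0,-91.8]],
    [0.8,[0.1012,0.0721,0.08],[0,0,-91.8]]
  ]
}}

```text
clock: 3.85
tcp_pos: [0.6003, -0.0659, 0.1822]
ee_rot: [-180.0, -0.1, 91.4]
wrist_force: [0.5, 0.1, 0.6]
opening: 0.0701
```

```bash
cat > go.py <<'E'
# go.py x y z yaw : shift and turn in tool axes to reach it, tool straight down
import sys
from h import *
s=arm.observe();R=Ro.from_euler("xyz",s["ee_rot"],degrees=True)
x,y,z,w=map(float,sys.argv[1:5]);Rt=Ro.from_euler("xyz",[180,0,w],degrees=True)
print("now",s["clock"],s["tcp_pos"],s["ee_rot"],"F",s["wrist_force"],"open",s["opening"],"j6",s["joint_pos"][5])
print("shift",R.inv().apply(np.array([x,y,z])-s["tcp_pos"]),"turn",(R.inv()*Rt).as_rotvec(degrees=True))
E
python3 go.py .6003 -.0650 .070 91.5; python3 snap.py w3
```

```text
now 3.85 [ 0.6003 -0.0659  0.1822] [-179.9585   -0.0624   91.4015] F [0.5075 0.1334 0.6067] open 0.0701265222430723 j6 -10.91571295005952
shift [0.0008 0.0001 0.1122] turn [-0.0414 -0.0624 -0.0985]
3.85 [ 0.6003 -0.0659  0.1822] [-179.9585   -0.0624   91.4015] [ -9.5238   5.6055  74.2002   0.0543 100.2468 -10.9157]
```

View pics/w3.png

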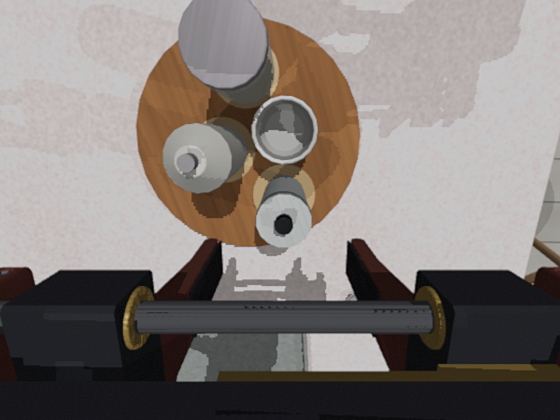

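w3: the canister at (284,224) sits midway between the fingertips at (218,242) and (358,242). The approach is clear, so I descend and close.

{"method": "arm_command", "body": {
  "motion": [
    [0.8,[0.0005,0,0.03],[0,0,0]],
    [0.8,[0.0005,0,0.06],[0,0,0]],
    [0.8,[0.0005,0,0.085],[0,0,0]],
    [0.8,[0.0005,0,0.1],[0,0,0]],
    [0.8,[0.0005,0,0.11],[0,0,0]],
    [0.8,[0.0005,0,0.112],[0,0,0]],
    [0.8,[0.0005,0,0.112],[0,0,0]],
    [0.0,[0.0005,0,0.112],[0,0,0]],
    [0.0,[0.0005,0,0.112],[0,0,0]],
    [0.0,[0.0005,0,0.112],[0,0,0]],
    [0.0,[0.0005,0,0.112],[0,0,0]],
    [0.0,[0.0005,0,0.112],[0,0,0]],
    [0.0,[0.0005,0,0.112],[0,0,0]],
    [0.0,[0.0005,0,0.112],[0,0,0]]
  ]
}}

```text
clock: 5.3
tcp_pos: [0.6004, -0.0652, 0.0707]
ee_rot: [180.0, -0.1, 91.4]
wrist_force: [-1.0, 0.2, 3.4]
opening: 0.0437
```

```bash
python3 go.py .6003 -.0650 .15 5
python3 - <<'E'
from m1 import *
im,c=load("w1");S=cv2.imread("pics/scene0.png");cs=cam("scene");T=cv2.imread("pics/top0.png");ct=cam("top")
# tray corners: refine tray by outline in w1 with HSV hue (greenish)
for n,I,cc,b in(("w1",im,c,(255,375,0,235)),("scene",S,cs,(125,240,88,200)),("top",T,ct,(360,445,185,320))):
    h=cv2.cvtColor(I,cv2.COLOR_BGR2HSV);m=((h[...,0]>50)&(h[...,0]<100)&(h[...,1]>5)).astype(np.uint8)
    w=np.zeros_like(m);w[b[2]:b[3],b[0]:b[1]]=1;m=cv2.morphologyEx(m*w,cv2.MORPH_OPEN,np.ones((3,3)))
    k,l,st,_=cv2.connectedComponentsWithStats(m);j=1+st[1:,4].argmax()
    cn=cv2.convexHull(max(cv2.findContours((l==j).astype(np.uint8),0,1)[0],key=len))[:,0]
    print(n,st[j],cv2.minAreaRect((plane(cn,cc,.016)[:,:2]*1e3).astype(np.float32)))
E
```

```text
now 5.3 [ 0.6004 -0.0652  0.0707] [179.9944  -0.0526  91.4324] F [-1.0479  0.177   3.3706] open 0.04368178395110394 j6 -10.884519019219777
shift [ 0.0002 -0.0001 -0.0793] turn [-0.0352 -0.0464 86.4324]
w1 [  258     0   109   231 21501] ((494.940185546875, -283.0530700683594), (277.7267761230469, 123.11581420898438), 5.197725772857666)
scene [152 161   5   5  22] ((585.21435546875, -305.9195251464844), (12.6661376953125, 8.884337425231934), 31.16625213623047)
top [ 371  193   64  119 5951] ((495.89892578125, -282.56170654296875), (277.12091064453125, 125.91606903076172), 5.2529778480529785)
```

The canister is held (43.7 mm). Tray from two views: (0.495, -0.283), yaw 5.2, size 278×124. I lift and carry it to the far slot at (0.5747, -0.2757).

{"method": "arm_command", "body": {
  "motion": [
    [0.0,[0,0,-0.015],[0,0,0]],
    [0.0,[0,0,-0.04],[0,0,0]],
    [0.0,[0,0,-0.07],[0,0,0]],
    [0.0,[-0.005,0,-0.085],[0,0,4]],
    [0.0,[-0.02,-0.003,-0.085],[0,0,12]],
    [0.0,[-0.04,-0.006,-0.085],[0,0,20]],
    [0.0,[-0.065,-0.01,-0.085],[0,0,28]],
    [0.0,[-0.09,-0.013,-0.085],[0,0,36]],
    [0.0,[-0.115,-0.017,-0.085],[0,0,44]],
    [0.0,[-0.14,-0.02,-0.085],[0,0,52]],
    [0.0,[-0.165,-0.024,-0.085],[0,0,60]],
    [0.0,[-0.185,-0.028,-0.085],[0,0,68]],
    [0.0,[-0.2,-0.03,-0.085],[0,0,76]],
    [0.0,[-0.207,-0.031,-0.085],[0,0,82]],
    [0.0,[-0.2098,-0.0309,-0.085],[0,0,86.2]],
    [0.0,[-0.2098,-0.0309,-0.085],[0,0,86.2]],
    [0.0,[-0.2098,-0.0309,-0.085],[0,0,86.2]]
  ]
}}

```text
clock: 7.0
tcp_pos: [0.5747, -0.2756, 0.1556]
ee_rot: [-179.9, 0.0, 5.3]
wrist_force: [-0.2, 0.3, -1.5]
opening: 0.0434
```

```bash
python3 go.py .5747 -.2757 .062 5.2
```

```text
now 7.0 [ 0.5747 -0.2756  0.1556] [-179.9273    0.008     5.3492] F [-0.2197  0.3144 -1.4956] open 0.0434328451042245 j6 55.95347697426701
shift [-0.      0.0002  0.0936] turn [-0.0727  0.0081  0.1492]
```

{"method": "arm_command", "body": {
  "motion": [
    [0.0,[0,0,0.025],[0,0,0]],
    [0.0,[0,0,0.05],[0,0,0]],
    [0.0,[0,0,0.07],[0,0,0]],
    [0.0,[0,0,0.082],[0,0,0]],
    [0.0,[0,0,0.088],[0,0,0]],
    [0.0,[0,0,0.091],[0,0,0]],
    [0.0,[0,0,0.0925],[0,0,0]],
    [0.0,[0,0,0.0935],[0,0,0]],
    [0.0,[0,0,0.0935],[0,0,0]],
    [0.0,[0,0,0.0935],[0,0,0]]
  ]
}}

```text
clock: 8.0
tcp_pos: [0.575, -0.2756, 0.0628]
ee_rot: [-180.0, -0.0, 5.4]
wrist_force: [0.0, -0.5, -1.0]
opening: 0.0432
```

{"method": "arm_command", "body": {
  "motion": [
    [0.0,[0,0,0.0007],[0,0,0]],
    [0.0,[0,0,0.0014],[0,0,0]],
    [0.0,[0,0,0.0018],[0,0,0]],
    [0.0,[0,0,0.0018],[0,0,0]]
  ]
}}

```text
clock: 8.4
tcp_pos: [0.5752, -0.2757, 0.0617]
ee_rot: [-180.0, -0.1, 5.3]
wrist_force: [-0.4, 0.1, 2.8]
opening: 0.0438
```

Contact came exactly at the expected height (0.0617). I release, rise and go above the shaker.

{"method": "arm_command", "body": {
  "motion": [
    [0.8,[0,0,0],[0,0,0]],
    [0.8,[0,0,0],[0,0,0]],
    [0.8,[0,0,0],[0,0,0]],
    [0.8,[0,0,0],[0,0,0]],
    [0.8,[0,0,-0.02],[0,0,0]],
    [0.8,[0,0,-0.06],[0,0,0]],
    [0.8,[0,0,-0.1],[0,0,0]],
    [0.8,[-0.001,-0.02,-0.125],[0,0,0]],
    [0.8,[-0.0164,-0.2588,-0.125],[0,0,-13.8]],
    [0.8,[-0.0164,-0.2588,-0.125],[0,0,-13.8]],
    [0.8,[-0.0164,-0.2588,-0.125],[0,0,-13.8]],
    [0.8,[-0.0164,-0.2588,-0.125],[0,0,-13.8]],
    [0.8,[-0.0164,-0.2588,-0.125],[0,0,-13.8]],
    [0.8,[-0.0164,-0.2588,-0.125],[0,0,-13.8]],
    [0.8,[-0.0164,-0.2588,-0.125],[0,0,-13.8]],
    [0.8,[-0.0164,-0.2588,-0.125],[0,0,-13.8]]
  ]
}}

```text
clock: 10.0
tcp_pos: [0.5347, -0.0206, 0.1867]
ee_rot: [180.0, -0.1, 19.1]
wrist_force: [-0.0, -0.4, -0.9]
opening: 0.0703
```

```bash
python3 go.py .535 -.0197 .0705 19.1; python3 snap.py w4
```

```text
now 10.0 [ 0.5347 -0.0206  0.1867] [179.9672  -0.0666  19.1045] F [-0.0221 -0.4139 -0.8815] open 0.0702831134078576 j6 65.05125382679657
shift [ 0.0005 -0.0008  0.1162] turn [ 0.0328 -0.0666  0.0044]
10.0 [ 0.5347 -0.0206  0.1867] [179.9672  -0.0666  19.1045] [ -5.844   -5.121   84.4979  -0.0017 100.5488  65.0513]
```

View pics/w4.png

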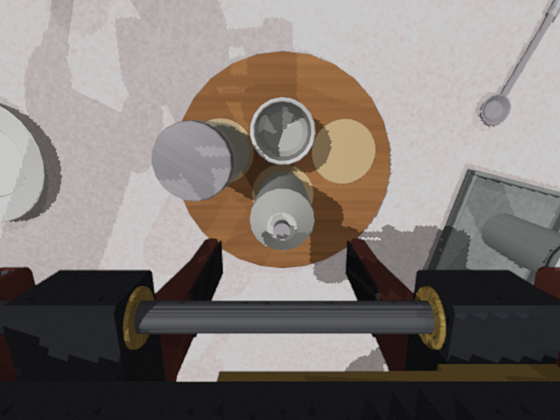

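w4: the shaker at (282,225) is centred between the fingertips, and the canister's spot (344,151) is free. The canister stands on the tray at the right, seen obliquely. I descend, grip and lift.

{"method": "arm_command", "body": {
  "motion": [
    [0.8,[0.0005,-0.0006,0.03],[0,0,0]],
    [0.8,[0.0005,-0.0008,0.06],[0,0,0]],
    [0.8,[0.0005,-0.0008,0.085],[0,0,0]],
    [0.8,[0.0005,-0.0008,0.105],[0,0,0]],
    [0.8,[0.0005,-0.0008,0.114],[0,0,0]],
    [0.8,[0.0005,-0.0008,0.116],[0,0,0]],
    [0.8,[0.0005,-0.0008,0.116],[0,0,0]],
    [0.0,[0.0005,-0.0008,0.116],[0,0,0]],
    [0.0,[0.0005,-0.0008,0.116],[0,0,0]],
    [0.0,[0.0005,-0.0008,0.116],[0,0,0]],
    [0.0,[0.0005,-0.0008,0.116],[0,0,0]],
    [0.0,[0.0005,-0.0008,0.116],[0,0,0]],
    [0.0,[0.0005,-0.0008,0.116],[0,0,0]]
  ]
}}

```text
clock: 11.35
tcp_pos: [0.5356, -0.0198, 0.0716]
ee_rot: [179.9, -0.2, 19.1]
wrist_force: [-0.7, 1.0, 6.1]
opening: 0.0517
```

```bash
python3 go.py .495 -.283 .1555 5.2
```

```text
now 11.35 [ 0.5356 -0.0198  0.0716] [179.9458  -0.1531  19.0757] F [-0.7424  1.013   6.0909] open 0.05172578683190579 j6 65.15925645870198
shift [-0.1241  0.2356 -0.084 ] turn [ 0.0354 -0.159  13.8756]
```

{"method": "arm_command", "body": {
  "motion": [
    [0.0,[0,0,-0.015],[0,0,0]],
    [0.0,[0,0,-0.04],[0,0,0]],
    [0.0,[0,0,-0.07],[0,0,0]],
    [0.0,[-0.008,0.015,-0.084],[0,0,1]],
    [0.0,[-0.02,0.04,-0.084],[0,0,3]],
    [0.0,[-0.037,0.07,-0.084],[0,0,5]],
    [0.0,[-0.055,0.105,-0.084],[0,0,7]],
    [0.0,[-0.074,0.14,-0.084],[0,0,9]],
    [0.0,[-0.092,0.175,-0.084],[0,0,11]],
    [0.0,[-0.108,0.205,-0.084],[0,0,12.5]],
    [0.0,[-0.118,0.225,-0.084],[0,0,13.9]],
    [0.0,[-0.1241,0.2356,-0.084],[0,0,13.9]],
    [0.0,[-0.1241,0.2356,-0.084],[0,0,13.9]],
    [0.0,[-0.1241,0.2356,-0.06],[0,0,13.9]],
    [0.0,[-0.1241,0.2356,-0.035],[0,0,13.9]],
    [0.0,[-0.1241,0.2356,-0.012],[0,0,13.9]],
    [0.0,[-0.1241,0.2356,0.0],[0,0,13.9]],
    [0.0,[-0.1241,0.2356,0.005],[0,0,13.9]],
    [0.0,[-0.1241,0.2356,0.007],[0,0,13.9]],
    [0.0,[-0.1241,0.2356,0.007],[0,0,13.9]]
  ]
}}

```text
clock: 13.35
tcp_pos: [0.4959, -0.283, 0.0656]
ee_rot: [179.9, -0.2, 5.2]
wrist_force: [-0.2, -0.3, -2.0]
opening: 0.0511
```

```bash
python3 go.py .495 -.283 .0626 5.2
```

```text
now 13.35 [ 0.4959 -0.283   0.0656] [179.931   -0.2334   5.2017] F [-0.1709 -0.3018 -1.9939] open 0.0511151239446017 j6 51.607644049948846
shift [-0.0009 -0.0001  0.003 ] turn [ 0.069  -0.2334  0.0016]
```

{"method": "arm_command", "body": {
  "motion": [
    [0.0,[0,0,0.001],[0,0,0]],
    [0.0,[0,0,0.002],[0,0,0]],
    [0.0,[0,0,0.003],[0,0,0]],
    [0.0,[0,0,0.0037],[0,0,0]],
    [0.0,[0,0,0.0037],[0,0,0]]
  ]
}}

```text
clock: 13.85
tcp_pos: [0.4962, -0.2832, 0.0627]
ee_rot: [179.9, -0.3, 5.2]
wrist_force: [-0.5, 0.8, 2.6]
opening: 0.0516
```

Contact again at the expected height. I release, rise and head for the jar (yaw 127).

{"method": "arm_command", "body": {
  "motion": [
    [1,[0,0,0],[0,0,0]],
    [1,[0,0,0],[0,0,0]],
    [1,[0,0,0],[0,0,0]],
    [1,[0,0,0],[0,0,0]],
    [1,[0,0,-0.03],[0,0,0]],
    [1,[0,0,-0.08],[0,0,0]],
    [1,[0,0,-0.125],[0,0,0]],
    [1,[0.0924,-0.3337,-0.135],[0,0,-8]],
    [1,[0.0924,-0.3337,-0.135],[0,0,-16]],
    [1,[0.0924,-0.3337,-0.135],[0,0,-24]],
    [1,[0.0924,-0.3337,-0.135],[0,0,-32]],
    [1,[0.0924,-0.3337,-0.135],[0,0,-40]],
    [1,[0.0924,-0.3337,-0.135],[0,0,-48]],
    [1,[0.0924,-0.3337,-0.135],[0,0,-56]],
    [1,[0.0924,-0.3337,-0.135],[0,0,-64]],
    [1,[0.0924,-0.3337,-0.135],[0,0,-72]],
    [1,[0.0924,-0.3337,-0.135],[0,0,-80]],
    [1,[0.0924,-0.3337,-0.135],[0,0,-88]],
    [1,[0.0924,-0.3337,-0.135],[0,0,-96]],
    [1,[0.0924,-0.3337,-0.135],[0,0,-104]]
  ]
}}

```text
clock: 15.85
tcp_pos: [0.5572, 0.0577, 0.1975]
ee_rot: [179.8, 0.2, 109.5]
wrist_force: [0.1, -0.6, 0.8]
opening: 0.088
```

```bash
python3 go.py .558 .0575 .19 127
```

```text
now 15.85 [0.5572 0.0577 0.1975] [179.7586   0.1646 109.534 ] F [ 0.1186 -0.587   0.8113] open 0.08802289101193582 j6 -17.06164600037389
shift [-0.0005  0.0006  0.0075] turn [  0.2144   0.2001 -17.4656]
```

{"method": "arm_command", "body": {
  "motion": [
    [1,[-0.0005,0.0006,0.01],[0.2,0.2,-8]],
    [1,[-0.0005,0.0006,0.02],[0.2,0.2,-16]],
    [1,[-0.0005,0.0006,0.03],[0.2,0.2,-17.5]],
    [1,[-0.0005,0.0006,0.03],[0.2,0.2,-17.5]],
    [1,[-0.0005,0.0006,0.055],[0.2,0.2,-17.5]],
    [1,[-0.0005,0.0006,0.08],[0.2,0.2,-17.5]],
    [1,[-0.0005,0.0006,0.105],[0.2,0.2,-17.5]],
    [1,[-0.0005,0.0006,0.12],[0.2,0.2,-17.5]],
    [1,[-0.0005,0.0006,0.126],[0.2,0.2,-17.5]],
    [1,[-0.0005,0.0006,0.127],[0.2,0.2,-17.5]],
    [1,[-0.0005,0.0006,0.127],[0.2,0.2,-17.5]],
    [0,[-0.0005,0.0006,0.127],[0.2,0.2,-17.5]],
    [0,[-0.0005,0.0006,0.127],[0.2,0.2,-17.5]],
    [0,[-0.0005,0.0006,0.127],[0.2,0.2,-17.5]],
    [0,[-0.0005,0.0006,0.127],[0.2,0.2,-17.5]],
    [0,[-0.0005,0.0006,0.127],[0.2,0.2,-17.5]],
    [0,[-0.0005,0.0006,0.127],[0.2,0.2,-17.5]]
  ]
}}

```text
clock: 17.55
tcp_pos: [0.5587, 0.0572, 0.0709]
ee_rot: [180.0, 0.0, 127.0]
wrist_force: [0.0, -1.1, 2.3]
opening: 0.0597
```

```bash
python3 go.py .4153 -.2903 .155 5.2
```

```text
now 17.55 [0.5587 0.0572 0.0709] [179.9715   0.0219 127.0323] F [ 0.0451 -1.1255  2.3239] open 0.05966936087623943 j6 -34.6541118416036
shift [-0.1911 -0.3237 -0.0842] turn [  0.0402  -0.0173 121.8323]
```

{"method": "arm_command", "body": {
  "motion": [
    [0,[0,0,-0.015],[0,0,0]],
    [0,[0,0,-0.04],[0,0,0]],
    [0,[0,0,-0.07],[0,0,0]],
    [0,[-0.005,-0.008,-0.085],[0,0,4]],
    [0,[-0.014,-0.023,-0.085],[0,0,12]],
    [0,[-0.025,-0.042,-0.085],[0,0,20]],
    [0,[-0.038,-0.064,-0.085],[0,0,28]],
    [0,[-0.052,-0.088,-0.085],[0,0,36]],
    [0,[-0.067,-0.113,-0.085],[0,0,44]],
    [0,[-0.082,-0.139,-0.085],[0,0,52]],
    [0,[-0.098,-0.166,-0.085],[0,0,60]],
    [0,[-0.114,-0.193,-0.085],[0,0,68]],
    [0,[-0.129,-0.219,-0.085],[0,0,76]],
    [0,[-0.143,-0.243,-0.085],[0,0,84]],
    [0,[-0.156,-0.265,-0.085],[0,0,92]],
    [0,[-0.168,-0.284,-0.085],[0,0,100]],
    [0,[-0.178,-0.3,-0.085],[0,0,108]],
    [0,[-0.185,-0.313,-0.085],[0,0,115]],
    [0,[-0.189,-0.32,-0.085],[0,0,120]],
    [0,[-0.1911,-0.3237,-0.085],[0,0,121.8]]
  ]
}}

```text
clock: 19.55
tcp_pos: [0.4147, -0.2907, 0.1556]
ee_rot: [-180.0, 0.0, 5.1]
wrist_force: [0.4, 0.1, -5.5]
opening: 0.0594
```

```bash
python3 go.py .4153 -.2903 .0619 5.2
```

```text
now 19.55 [ 0.4147 -0.2907  0.1556] [-179.9569    0.0168    5.0579] F [ 0.4071  0.1242 -5.4917] open 0.05942727409499521 j6 46.04612628406718
shift [ 0.0007 -0.0003  0.0937] turn [-0.0432  0.0168 -0.1421]
```

{"method": "arm_command", "body": {
  "motion": [
    [0,[0.0005,0,0.02],[0,0,0]],
    [0,[0.0005,0,0.045],[0,0,0]],
    [0,[0.0005,0,0.068],[0,0,0]],
    [0,[0.0005,0,0.082],[0,0,0]],
    [0,[0.0005,0,0.088],[0,0,0]],
    [0,[0.0005,0,0.091],[0,0,0]],
    [0,[0.0005,0,0.0925],[0,0,0]],
    [0,[0.0005,0,0.0935],[0,0,0]],
    [0,[0.0005,0,0.0945],[0,0,0]],
    [0,[0.0005,0,0.095],[0,0,0]],
    [0,[0.0005,0,0.095],[0,0,0]]
  ]
}}

```text
clock: 20.65
tcp_pos: [0.4156, -0.2909, 0.0618]
ee_rot: [180.0, -0.1, 5.1]
wrist_force: [0.2, 0.7, 0.8]
opening: 0.0596
```

{"method": "arm_command", "body": {
  "motion": [
    [1,[0,0,0],[0,0,0]],
    [1,[0,0,0],[0,0,0]],
    [1,[0,0,0],[0,0,0]],
    [1,[0,0,0],[0,0,0]],
    [1,[0,0,-0.03],[0,0,0]],
    [1,[0,0,-0.08],[0,0,0]],
    [1,[0,0,-0.125],[0,0,0]],
    [1,[0.2088,-0.2764,-0.135],[0,0,-14]],
    [1,[0.2088,-0.2764,-0.135],[0,0,-14]],
    [1,[0.2088,-0.2764,-0.135],[0,0,-14]],
    [1,[0.2088,-0.2764,-0.135],[0,0,-14]],
    [1,[0.2088,-0.2764,-0.135],[0,0,-14]],
    [1,[0.2088,-0.2764,-0.135],[0,0,-14]],
    [1,[0.2088,-0.2764,-0.135],[0,0,-14]],
    [1,[0.2088,-0.2764,-0.135],[0,0,-14]],
    [1,[0.2088,-0.2764,-0.135],[0,0,-14]],
    [1,[0.2088,-0.2764,-0.135],[0,0,-14]]
  ]
}}

```text
clock: 22.35
tcp_pos: [0.5987, 0.0019, 0.1969]
ee_rot: [179.9, -0.0, 19.0]
wrist_force: [-0.1, -0.6, 0.4]
opening: 0.0878
```

```bash
python3 go.py .5992 .0028 .0335 19; python3 snap.py w5
```

```text
now 22.35 [0.5987 0.0019 0.1969] [179.9364  -0.0323  19.0142] F [-0.1195 -0.5928  0.3749] open 0.08779771715290802 j6 67.93355124606683
shift [ 0.0006 -0.0008  0.1634] turn [ 0.0636 -0.0323  0.0142]
22.35 [0.5987 0.0019 0.1969] [179.9364  -0.0323  19.0142] [ -3.0426   4.7563  73.6086  -0.0478 101.5813  67.9336]
```

View pics/w5.png

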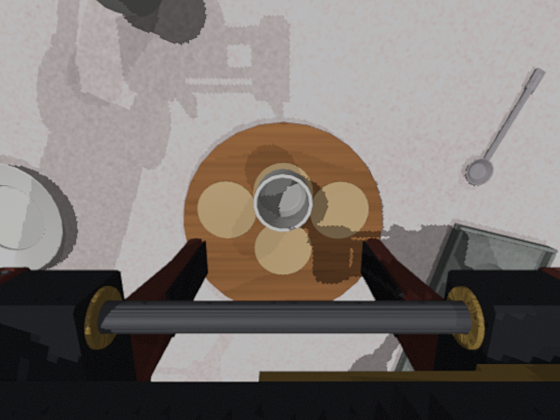

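w5: the cup (283,202) stands alone, and the cork spots at (226,209), (283,248) and (341,210) are free. I check the spot centres with the board-plane ray and check the tray from the top camera.

Run:
```python
from m1 import *
im,c=load("w5");h=cv2.cvtColor(im,cv2.COLOR_BGR2HSV);print(h[209,226],h[180,250],h[248,283])
print("board",board(im,c,(175,390,115,300)))
for n,g in(("jar",(226,209)),("shaker",(283,248)),("canister",(341,210))):
    m=((h[...,0]<32)&(abs(h[...,1].astype(int)-int(h[g[1],g[0],1]))<35)&(h[...,2]>60)).astype(np.uint8)
    m=cv2.morphologyEx(m,cv2.MORPH_OPEN,np.ones((3,3)))
    _,l,st,ce=cv2.connectedComponentsWithStats(m);k=l[g[1],g[0]];print(n,st[k],ce[k],plane(ce[k],c,.014)[0])
t=eyes.camera("top")[:,:,::-1];cv2.imwrite("pics/t2.png",cv2.resize(t[170:330,230:450],(770,560),interpolation=cv2.INTER_CUBIC))
```

```text
[ 19  92 174] [ 14 151 120] [ 18  92 174]
board (array([ 0.5617, -0.0099]), np.float64(0.11632106846477333), np.float64(0.00022863590915747503), np.int64(32))
jar [ 197  181   59   58 2652] [226.0373 209.4001] [0.5581 0.0586 0.014 ]
shaker [ 254  228   58   47 2171] [282.567  250.1981] [ 0.5315 -0.0201  0.014 ]
canister [ 311  182   58   57 2631] [339.2372 209.6864] [ 0.6007 -0.066   0.014 ]
```

View pics/t2.png

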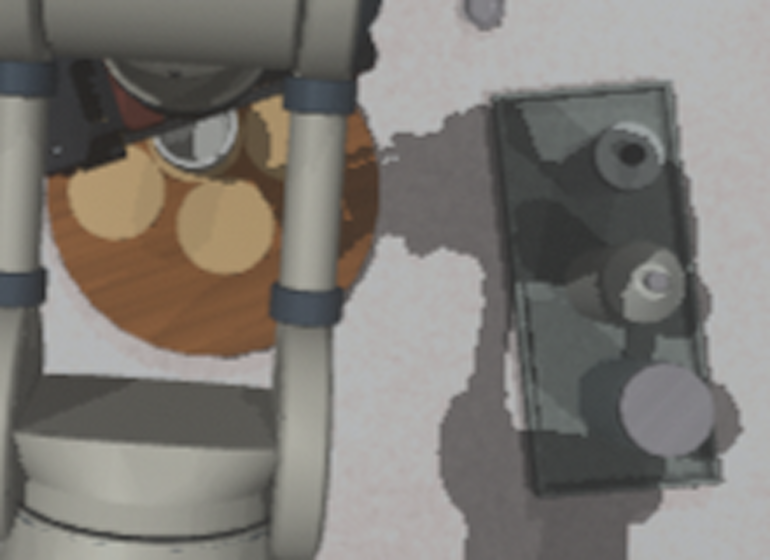

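{"method": "arm_command", "body": {
  "motion": [
    [1,[0.0005,-0.0008,0.04],[0,0,0]],
    [1,[0.0005,-0.0008,0.08],[0,0,0]],
    [1,[0.0005,-0.0008,0.115],[0,0,0]],
    [1,[0.0005,-0.0008,0.14],[0,0,0]],
    [1,[0.0005,-0.0008,0.155],[0,0,0]],
    [1,[0.0005,-0.0008,0.162],[0,0,0]],
    [1,[0.0005,-0.0008,0.1635],[0,0,0]],
    [1,[0.0005,-0.0008,0.1635],[0,0,0]],
    [0,[0.0005,-0.0008,0.1635],[0,0,0]],
    [0,[0.0005,-0.0008,0.1635],[0,0,0]],
    [0,[0.0005,-0.0008,0.1635],[0,0,0]],
    [0,[0.0005,-0.0008,0.1635],[0,0,0]],
    [0,[0.0005,-0.0008,0.1635],[0,0,0]],
    [0,[0.0005,-0.0008,0.1635],[0,0,0]]
  ]
}}

```text
clock: 23.85
tcp_pos: [0.5993, 0.0024, 0.0342]
ee_rot: [179.9, -0.1, 19.0]
wrist_force: [-1.1, -0.3, 3.0]
opening: 0.0585
```

Top view: all three stand upright in a row in the tray, and the cork spot centres match my board pose. The cup is gripped (58.5 mm). I lift it and stop beside the saucer for a close look.

{"method": "arm_command", "body": {
  "motion": [
    [0,[0,0,-0.01],[0,0,0]],
    [0,[0,0,-0.03],[0,0,0]],
    [0,[0,0,-0.055],[0,0,0]],
    [0,[-0.004,-0.01,-0.085],[0,0,0]],
    [0,[-0.013,-0.035,-0.115],[0,0,0]],
    [0,[-0.026,-0.067,-0.14],[0,0,0]],
    [0,[-0.039,-0.102,-0.155],[0,0,0]],
    [0,[-0.053,-0.137,-0.163],[0,0,0]],
    [0,[-0.066,-0.172,-0.166],[0,0,0]],
    [0,[-0.08,-0.207,-0.166],[0,0,0]],
    [0,[-0.092,-0.24,-0.166],[0,0,0]],
    [0,[-0.102,-0.266,-0.166],[0,0,0]],
    [0,[-0.108,-0.282,-0.166],[0,0,0]],
    [0,[-0.111,-0.2895,-0.166],[0,0,0]],
    [0,[-0.111,-0.2895,-0.166],[0,0,0]]
  ]
}}

```text
clock: 25.35
tcp_pos: [0.3996, 0.2406, 0.2]
ee_rot: [179.9, -0.1, 19.0]
wrist_force: [0.5, 0.0, -2.6]
opening: 0.0585
```

```bash
python3 snap.py w6
python3 - <<'E'
from m1 import *
im,c=load("w6")
for g in((.463,.298),(.466,.294)):
  for r,t in((.068,.012),(.068,.008)): print(ringfit(im,c,g,.016,r,t))
print(proj([[.464,.298,.016]],c))
E
```

```text
25.35 [0.3996 0.2406 0.2   ] [179.9282  -0.1251  19.0412] [ 26.9434 -15.7786  92.5442  -0.0907 103.1204  97.8816]
(array([0.4614, 0.2977]), np.float64(0.06748129709330788), np.int64(619))
(array([0.461 , 0.2964]), np.float64(0.06813577463116349), np.int64(421))
(array([0.4614, 0.2977]), np.float64(0.06748129709330788), np.int64(619))
(array([0.461 , 0.2965]), np.float64(0.06814035352801387), np.int64(422))
[[252.8163 120.4479]]
```

View pics/w6.png

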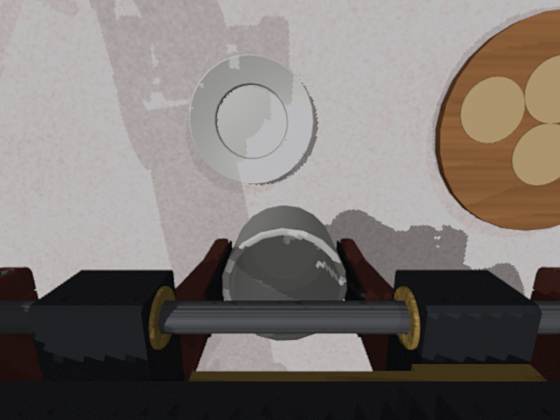

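w6: the saucer rim spans x 190–312, y 54–185, and its inner ring x 216–288, y 84–159. The cup is held level.

```bash
python3 - <<'E'
from m1 import *
im,c=load("w6")
print(plane((251.2,119.5),c,.016),plane((252,121.5),c,.005))
# inner ring: dark edge, radius free ~40mm
g=(.4625,.298)
for z in(.005,.006):
  for r,t in((.041,.008),(.039,.006)): print("ring",z,ringfit(im,c,g,z,r,t))
# rim: bright saucer vs ground via outermost gradient along rays, excluding the shadowed side (image right/below)
gr=cv2.GaussianBlur(cv2.cvtColor(im,cv2.COLOR_BGR2GRAY),(3,3),0)
e=cv2.Canny(gr,25,60);y,x=np.nonzero(e);q=np.c_[x,y]-[251,120];a=np.degrees(np.arctan2(q[:,1],q[:,0]))
for lo,hi in((90,360),(60,300)):
    k=((a%360)>lo)&((a%360)<hi);P=plane(np.c_[x,y][k],c,.016);o=np.array(g)
    for t in(.008,.006,.004,.0025,.0025): d=np.hypot(*(P[:,:2]-o).T);s=np.abs(d-.068)<t;o,r,_=circ(P[s])
    print("rim",lo,hi,o,r,s.sum())
im2,c2=load("w2")
print("tri ring w6/w2",tri([((252,121.5),c),((76,208.5),c2)]),"rim",tri([((251.2,119.5),c),((72.5,209),c2)]))
s=arm.observe();print(s["tcp_pos"])
E
python3 go.py .4625 .2978 .2 19; python3 go.py .4625 .2978 .0257 19
```

```text
[[0.4644 0.3    0.016 ]] [[0.4626 0.2996 0.005 ]]
ring 0.005 (array([0.4613, 0.3006]), np.float64(0.04078671014771776), np.int64(354))
ring 0.005 (array([0.4621, 0.3002]), np.float64(0.0386011009356944), np.int64(272))
ring 0.006 (array([0.4614, 0.3005]), np.float64(0.040763010773412565), np.int64(338))
ring 0.006 (array([0.4621, 0.3   ]), np.float64(0.03858005943157994), np.int64(283))
rim 90 360 [0.4615 0.2981] 0.06739423347617575 363
rim 60 300 [0.4611 0.2984] 0.06729705641222752 319
tri ring w6/w2 (array([0.4627, 0.2995, 0.0068]), [np.float64(0.1370462495473712), np.float64(0.13704624954750924)]) rim (array([0.4641, 0.3001, 0.0133]), [np.float64(0.30371440556330986), np.float64(0.30371440556337875)])
[0.4001 0.24   0.1998]
now 25.4 [0.4001 0.24   0.1998] [179.9073  -0.1169  18.9877] F [ 0.1386 -0.258  -1.3626] open 0.05836830251695645 j6 97.85390887874964
shift [ 0.0778 -0.0343 -0.0001] turn [ 0.0927 -0.1169 -0.0124]
now 25.4 [0.4001 0.24   0.1998] [179.9073  -0.1169  18.9877] F [ 0.1386 -0.258  -1.3626] open 0.05836830251695645 j6 97.85390887874964
shift [ 0.0775 -0.0346  0.1742] turn [ 0.0927 -0.1169 -0.0124]
```

Two-view heights for the saucer are ring 6.8 mm and rim 13.3 mm, which is plausible; its centre is ≈(0.4627, 0.2995). I go over it and lower the cup.

{"method": "arm_command", "body": {
  "motion": [
    [0,[0.015,-0.007,0.0],[0,-0.1,0]],
    [0,[0.035,-0.016,0.01],[0,-0.1,0]],
    [0,[0.056,-0.026,0.03],[0,-0.1,0]],
    [0,[0.072,-0.033,0.055],[0,-0.1,0]],
    [0,[0.0785,-0.036,0.085],[0,-0.1,0]],
    [0,[0.0785,-0.0361,0.115],[0,-0.1,0]],
    [0,[0.0785,-0.0361,0.138],[0,-0.1,0]],
    [0,[0.0785,-0.0361,0.155],[0,-0.1,0]],
    [0,[0.0785,-0.0361,0.163],[0,-0.1,0]],
    [0,[0.0785,-0.0361,0.167],[0,-0.1,0]],
    [0,[0.0785,-0.0361,0.169],[0,-0.1,0]],
    [0,[0.0785,-0.0361,0.169],[0,-0.1,0]]
  ]
}}

```text
clock: 26.6
tcp_pos: [0.4636, 0.2996, 0.0318]
ee_rot: [179.9, -0.1, 19.0]
wrist_force: [-1.1, 0.2, -1.9]
opening: 0.0583
```

```bash
python3 go.py .4627 .2995 .0252 19
```

```text
now 26.6 [0.4636 0.2996 0.0318] [179.9156  -0.0945  18.9725] F [-1.0731  0.1662 -1.9022] open 0.058311244796164875 j6 100.44534269435417
shift [-0.0009 -0.0002  0.0066] turn [ 0.0845 -0.0945 -0.0276]
```

{"method": "arm_command", "body": {
  "motion": [
    [0,[-0.0008,0,0.002],[0,0,0]],
    [0,[-0.0008,0,0.0035],[0,0,0]],
    [0,[-0.0008,0,0.0048],[0,0,0]],
    [0,[-0.0008,0,0.0058],[0,0,0]],
    [0,[-0.0008,0,0.0065],[0,0,0]],
    [0,[-0.0008,0,0.007],[0,0,0]],
    [0,[-0.0008,0,0.007],[0,0,0]]
  ]
}}

```text
clock: 27.3
tcp_pos: [0.4629, 0.2994, 0.0252]
ee_rot: [179.9, -0.1, 19.0]
wrist_force: [-1.7, -0.7, 1.9]
opening: 0.0586
```

Contact. I release, rise and look back.

{"method": "arm_command", "body": {
  "motion": [
    [0.85,[0,0,0],[0,0,0]],
    [0.85,[0,0,0],[0,0,0]],
    [0.85,[0,0,0],[0,0,0]],
    [0.85,[0,0,0],[0,0,0]],
    [0.85,[0,0,-0.01],[0,0,0]],
    [0.85,[0,0,-0.03],[0,0,0]],
    [0.85,[0,0,-0.06],[0,0,0]],
    [0.85,[0,0,-0.1],[0,0,0]],
    [0.85,[-0.02,0.01,-0.145],[0,0,0]],
    [0.85,[-0.078,0.036,-0.175],[0,0,0]],
    [0.85,[-0.078,0.036,-0.175],[0,0,0]],
    [0.85,[-0.078,0.036,-0.175],[0,0,0]]
  ]
}}

```text
clock: 28.5
tcp_pos: [0.4004, 0.2396, 0.204]
ee_rot: [180.0, -0.5, 18.9]
wrist_force: [0.7, 0.2, -0.4]
opening: 0.0748
```

```bash
python3 snap.py w7
python3 - <<'E'
from m1 import *
im,c=load("w7")
cv2.imwrite("pics/w7c.png",cv2.resize(im[30:210,150:350],(600,540),interpolation=cv2.INTER_CUBIC))
E
python3 go.py .4156 -.2909 .19 5.1
```

```text
28.5 [0.4004 0.2396 0.204 ] [179.9634  -0.4708  18.9311] [ 26.7981 -16.0464  92.3588  -0.1034 103.2261  97.843 ]
now 28.55 [0.4007 0.2401 0.2021] [179.9577  -0.3456  18.941 ] F [ 0.3563  0.4859 -0.7141] open 0.07449695079348309 j6 97.86227889512698
shift [-0.1584  0.5071  0.0115] turn [ 0.0003 -0.349  13.8408]
```

View pics/w7c.png

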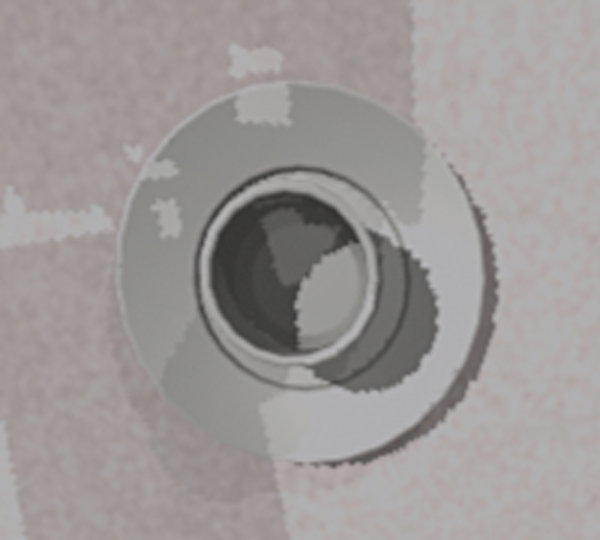

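Crop: the cup is upright, rim centre at crop (290,275), ring centre (303,278), saucer rim roughly x 118–485. I cast each onto its own height.

Run:
```python
from m1 import *
im,c=load("w7");f=lambda p:(150+p[0]/3,30+p[1]/3)
print("cup",plane(f((290,275)),c,.060),"ring",plane(f((303,278)),c,.006),"rim",plane(f((301,273)),c,.016))
print("cup fit",ringfit(im,c,(.4627,.2995),.060,.029,.004))
```

```text
cup [[0.4628 0.2985 0.06  ]] ring [[0.463 0.3   0.006]] rim [[0.4645 0.3002 0.016 ]]
cup fit (array([0.4631, 0.2999]), np.float64(0.02899226107323768), np.int64(185))
```

The cup is within about 1.5 mm of the saucer's middle and stands at the right height. Next, the jar goes back.

{"method": "arm_command", "body": {
  "motion": [
    [1,[-0.0158,0.0507,0],[0,-0.3,1]],
    [1,[-0.1584,0.5071,0.011],[0,-0.3,13.8]],
    [1,[-0.1584,0.5071,0.011],[0,-0.3,13.8]],
    [1,[-0.1584,0.5071,0.011],[0,-0.3,13.8]],
    [1,[-0.1584,0.5071,0.011],[0,-0.3,13.8]],
    [1,[-0.1584,0.5071,0.011],[0,-0.3,13.8]],
    [1,[-0.1584,0.5071,0.011],[0,-0.3,13.8]],
    [1,[-0.1584,0.5071,0.011],[0,-0.3,13.8]],
    [1,[-0.1584,0.5071,0.011],[0,-0.3,13.8]],
    [1,[-0.1584,0.5071,0.011],[0,-0.3,13.8]],
    [1,[-0.1584,0.5071,0.011],[0,-0.3,13.8]],
    [1,[-0.1584,0.5071,0.011],[0,-0.3,13.8]],
    [1,[-0.1584,0.5071,0.011],[0,-0.3,13.8]],
    [1,[-0.1584,0.5071,0.011],[0,-0.3,13.8]],
    [1,[-0.1584,0.5071,0.011],[0,-0.3,13.8]]
  ]
}}

```text
clock: 30.05
tcp_pos: [0.4161, -0.2897, 0.1906]
ee_rot: [-180.0, -0.1, 5.3]
wrist_force: [-0.1, 0.2, 1.3]
opening: 0.0878
```

```bash
python3 go.py .4156 -.2909 .0618 5.1;python3 snap.py w8
```

```text
now 30.05 [ 0.4161 -0.2897  0.1906] [-179.9895   -0.062     5.254 ] F [-0.0923  0.2442  1.2636] open 0.08782024550260768 j6 46.029489651958464
shift [-0.0007  0.0012  0.1288] turn [-0.0106 -0.062   0.154 ]
30.05 [ 0.4161 -0.2897  0.1906] [-179.9895   -0.062     5.254 ] [-38.7266  -9.4292  88.0567   0.0516 101.3351  46.0295]
```

View pics/w8.png

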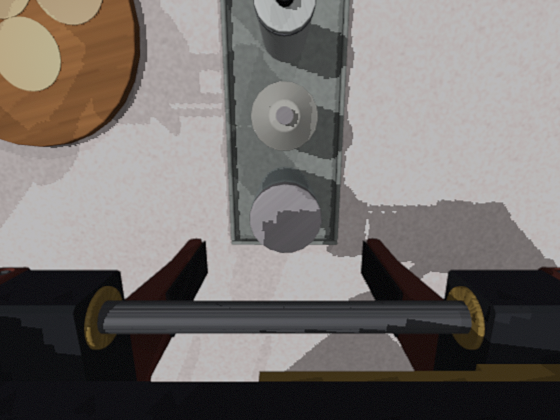

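w8: the jar (286,217), shaker (285,117) and canister (285,5) stand upright in a row on the tray's midline. I grasp the jar.

{"method": "arm_command", "body": {
  "motion": [
    [1,[-0.0004,0.001,0.035],[0,0,0.15]],
    [1,[-0.0005,0.0012,0.07],[0,0,0.15]],
    [1,[-0.0005,0.0012,0.1],[0,0,0.15]],
    [1,[-0.0005,0.0012,0.12],[0,0,0.15]],
    [1,[-0.0005,0.0012,0.128],[0,0,0.15]],
    [1,[-0.0005,0.0012,0.129],[0,0,0.15]],
    [1,[-0.0005,0.0012,0.129],[0,0,0.15]],
    [0,[-0.0005,0.0012,0.129],[0,0,0.15]],
    [0,[-0.0005,0.0012,0.129],[0,0,0.15]],
    [0,[-0.0005,0.0012,0.129],[0,0,0.15]],
    [0,[-0.0005,0.0012,0.129],[0,0,0.15]],
    [0,[-0.0005,0.0012,0.129],[0,0,0.15]],
    [0,[-0.0005,0.0012,0.129],[0,0,0.15]]
  ]
}}

```text
clock: 31.4
tcp_pos: [0.416, -0.2911, 0.0621]
ee_rot: [180.0, -0.1, 5.1]
wrist_force: [0.2, 1.8, 3.7]
opening: 0.06
```

```bash
python3 go.py .5587 .0572 .1559 127
```

```text
now 31.4 [ 0.416  -0.2911  0.0621] [179.9761  -0.1031   5.1036] F [0.1505 1.8305 3.7092] open 0.060038896920416994 j6 46.03876039749514
shift [ 0.1733 -0.3341 -0.0936] turn [   0.1238   -0.0355 -121.8964]
```

{"method": "arm_command", "body": {
  "motion": [
    [0,[0,0,-0.015],[0,0,0]],
    [0,[0,0,-0.04],[0,0,0]],
    [0,[0,0,-0.07],[0,0,0]],
    [0,[0.002,-0.01,-0.094],[0,0,-4]],
    [0,[0.007,-0.025,-0.094],[0,0,-12]],
    [0,[0.017,-0.045,-0.094],[0,0,-20]],
    [0,[0.03,-0.068,-0.094],[0,0,-28]],
    [0,[0.044,-0.093,-0.094],[0,0,-36]],
    [0,[0.058,-0.119,-0.094],[0,0,-44]],
    [0,[0.072,-0.146,-0.094],[0,0,-52]],
    [0,[0.087,-0.173,-0.094],[0,0,-60]],
    [0,[0.102,-0.2,-0.094],[0,0,-68]],
    [0,[0.116,-0.226,-0.094],[0,0,-76]],
    [0,[0.129,-0.25,-0.094],[0,0,-84]],
    [0,[0.141,-0.273,-0.094],[0,0,-92]],
    [0,[0.152,-0.293,-0.094],[0,0,-100]],
    [0,[0.161,-0.31,-0.094],[0,0,-108]],
    [0,[0.168,-0.323,-0.094],[0,0,-115]],
    [0,[0.172,-0.331,-0.094],[0,0,-120]],
    [0,[0.1733,-0.3341,-0.094],[0,0,-121.9]]
  ]
}}

```text
clock: 33.4
tcp_pos: [0.5585, 0.058, 0.1558]
ee_rot: [-180.0, 0.0, 127.2]
wrist_force: [-0.3, 0.2, -5.4]
opening: 0.0592
```

```bash
python3 go.py .5587 .0572 .0711 127.03
```

```text
now 33.4 [0.5585 0.058  0.1558] [-179.9949    0.0118  127.1818] F [-0.3231  0.1916 -5.4398] open 0.05919996417394283 j6 -34.72164283889106
shift [-0.0007 -0.0003  0.0847] turn [-0.0051  0.0118  0.1518]
```

{"method": "arm_command", "body": {
  "motion": [
    [0,[-0.0006,-0.0003,0.02],[0,0,0]],
    [0,[-0.0006,-0.0003,0.045],[0,0,0]],
    [0,[-0.0006,-0.0003,0.065],[0,0,0]],
    [0,[-0.0006,-0.0003,0.076],[0,0,0]],
    [0,[-0.0006,-0.0003,0.081],[0,0,0]],
    [0,[-0.0006,-0.0003,0.083],[0,0,0]],
    [0,[-0.0006,-0.0003,0.084],[0,0,0]],
    [0,[-0.0006,-0.0003,0.085],[0,0,0]],
    [0,[-0.0006,-0.0003,0.0855],[0,0,0]],
    [0,[-0.0006,-0.0003,0.0855],[0,0,0]]
  ]
}}

```text
clock: 34.4
tcp_pos: [0.5591, 0.0573, 0.0712]
ee_rot: [179.9, 0.1, 127.2]
wrist_force: [-0.2, -1.1, -3.0]
opening: 0.0593
```

```bash
python3 go.py .5587 .0572 .0711 127.03
```

```text
now 34.4 [0.5591 0.0573 0.0712] [179.9383   0.0645 127.1782] F [-0.1943 -1.1357 -3.0429] open 0.05930501859681794 j6 -34.78810427741912
shift [ 0.0002 -0.0004  0.0001] turn [0.0617 0.0645 0.1482]
```

{"method": "arm_command", "body": {
  "motion": [
    [0,[0,-0.0004,0.0005],[0,0,0]],
    [0,[0,-0.0004,0.001],[0,0,0]],
    [0,[0,-0.0004,0.001],[0,0,0]]
  ]
}}

```text
clock: 34.7
tcp_pos: [0.5591, 0.057, 0.0712]
ee_rot: [179.9, 0.1, 127.2]
wrist_force: [-1.5, -0.5, 1.3]
opening: 0.0596
```

{"method": "arm_command", "body": {
  "motion": [
    [1,[0,0,0],[0,0,0]],
    [1,[0,0,0],[0,0,0]],
    [1,[0,0,0],[0,0,0]],
    [1,[0,0,0],[0,0,0]],
    [1,[0,0,-0.03],[0,0,0]],
    [1,[0,0,-0.08],[0,0,0]],
    [1,[0,0,-0.119],[0,0,4]],
    [1,[-0.02,-0.022,-0.124],[0,0,12]],
    [1,[-0.04,-0.044,-0.124],[0,0,20]],
    [1,[-0.06,-0.066,-0.124],[0,0,28]],
    [1,[-0.08,-0.088,-0.124],[0,0,36]],
    [1,[-0.1,-0.11,-0.124],[0,0,44]],
    [1,[-0.12,-0.132,-0.124],[0,0,52]],
    [1,[-0.14,-0.154,-0.124],[0,0,60]],
    [1,[-0.16,-0.176,-0.124],[0,0,68]],
    [1,[-0.18,-0.198,-0.124],[0,0,76]],
    [1,[-0.2,-0.22,-0.124],[0,0,84]],
    [1,[-0.22,-0.242,-0.124],[0,0,92]],
    [1,[-0.233,-0.2558,-0.124],[0,0,100]],
    [1,[-0.233,-0.2558,-0.124],[0,0,108]]
  ]
}}

```text
clock: 36.7
tcp_pos: [0.4949, -0.2856, 0.1946]
ee_rot: [179.9, -0.1, 18.7]
wrist_force: [-0.2, -0.5, -1.0]
opening: 0.0878
```

```bash
python3 go.py .4960 -.2832 .0627 5.2
```

```text
now 36.7 [ 0.4949 -0.2856  0.1946] [179.9269  -0.0981  18.6721] F [-0.2043 -0.5351 -1.0025] open 0.0878498681773606 j6 37.91813004046969
shift [ 0.0015 -0.0021  0.1319] turn [ 0.0612 -0.1062 13.472 ]
```

{"method": "arm_command", "body": {
  "motion": [
    [0.8,[0.0015,-0.0021,0.005],[0,-0.1,7]],
    [0.8,[0.0015,-0.0021,0.01],[0,-0.1,13.5]],
    [0.8,[0.0015,-0.0021,0.01],[0,-0.1,13.5]],
    [0.8,[0.0015,-0.0021,0.035],[0,-0.1,13.5]],
    [0.8,[0.0015,-0.0021,0.065],[0,-0.1,13.5]],
    [0.8,[0.0015,-0.0021,0.095],[0,-0.1,13.5]],
    [0.8,[0.0015,-0.0021,0.12],[0,-0.1,13.5]],
    [0.8,[0.0015,-0.0021,0.13],[0,-0.1,13.5]],
    [0.8,[0.0015,-0.0021,0.132],[0,-0.1,13.5]],
    [0.8,[0.0015,-0.0021,0.132],[0,-0.1,13.5]],
    [0,[0.0015,-0.0021,0.132],[0,-0.1,13.5]],
    [0,[0.0015,-0.0021,0.132],[0,-0.1,13.5]],
    [0,[0.0015,-0.0021,0.132],[0,-0.1,13.5]],
    [0,[0.0015,-0.0021,0.132],[0,-0.1,13.5]],
    [0,[0.0015,-0.0021,0.132],[0,-0.1,13.5]],
    [0,[0.0015,-0.0021,0.132],[0,-0.1,13.5]]
  ]
}}

```text
clock: 38.3
tcp_pos: [0.4965, -0.2835, 0.0638]
ee_rot: [179.9, -0.1, 5.2]
wrist_force: [0.4, 1.0, 5.2]
opening: 0.0514
```

```bash
python3 go.py .5356 -.0198 .1555 19.1
```

```text
now 38.3 [ 0.4965 -0.2835  0.0638] [179.871   -0.1035   5.1771] F [0.4314 1.0346 5.2076] open 0.05136117458184295 j6 51.71181701363844
shift [ 0.0629 -0.2589 -0.0922] turn [  0.1409  -0.0873 -13.923 ]
```

{"method": "arm_command", "body": {
  "motion": [
    [0,[0,0,-0.015],[0,0,0]],
    [0,[0,0,-0.04],[0,0,0]],
    [0,[0,0,-0.07],[0,0,0]],
    [0,[0.003,-0.015,-0.092],[0,0,-1]],
    [0,[0.01,-0.04,-0.092],[0,0,-3]],
    [0,[0.018,-0.073,-0.092],[0,0,-5]],
    [0,[0.027,-0.11,-0.092],[0,0,-7]],
    [0,[0.036,-0.147,-0.092],[0,0,-9]],
    [0,[0.045,-0.184,-0.092],[0,0,-11]],
    [0,[0.053,-0.218,-0.092],[0,0,-12.5]],
    [0,[0.059,-0.243,-0.092],[0,0,-13.9]],
    [0,[0.062,-0.256,-0.092],[0,0,-13.9]],
    [0,[0.0629,-0.2589,-0.092],[0,0,-13.9]],
    [0,[0.0629,-0.2589,-0.092],[0,0,-13.9]],
    [0,[0.0629,-0.2589,-0.092],[0,0,-13.9]]
  ]
}}

```text
clock: 39.8
tcp_pos: [0.5355, -0.021, 0.1553]
ee_rot: [179.8, -0.0, 19.0]
wrist_force: [-0.7, 0.1, -2.4]
opening: 0.0518
```

```bash
python3 go.py .5356 -.0198 .0728 19.08
```

```text
now 39.8 [ 0.5355 -0.021   0.1553] [179.8254  -0.0445  18.9894] F [-0.6662  0.1438 -2.3743] open 0.051847472999384886 j6 65.2053142157918
shift [ 0.0004 -0.0013  0.0825] turn [ 0.1746 -0.0443 -0.0907]
```

{"method": "arm_command", "body": {
  "motion": [
    [0,[0.0003,-0.001,0.02],[0.1,0,0]],
    [0,[0.0003,-0.0013,0.042],[0.1,0,0]],
    [0,[0.0003,-0.0013,0.062],[0.1,0,0]],
    [0,[0.0003,-0.0013,0.073],[0.1,0,0]],
    [0,[0.0003,-0.0013,0.078],[0.1,0,0]],
    [0,[0.0003,-0.0013,0.08],[0.1,0,0]],
    [0,[0.0003,-0.0013,0.0815],[0.1,0,0]],
    [0,[0.0003,-0.0013,0.0825],[0.1,0,0]],
    [0,[0.0003,-0.0013,0.083],[0.1,0,0]],
    [0,[0.0003,-0.0013,0.083],[0.1,0,0]]
  ]
}}

```text
clock: 40.8
tcp_pos: [0.5359, -0.0199, 0.0729]
ee_rot: [179.9, -0.1, 19.0]
wrist_force: [-0.0, -0.2, -1.7]
opening: 0.0512
```

```bash
python3 go.py .5356 -.0198 .0728 19.08
```

```text
now 40.8 [ 0.5359 -0.0199  0.0729] [179.8942  -0.0976  18.9956] F [-0.0469 -0.1958 -1.678 ] open 0.05120003896482763 j6 65.28300305603909
shift [-0.0002 -0.0001  0.0001] turn [ 0.1059 -0.0976 -0.0845]
```

{"method": "arm_command", "body": {
  "motion": [
    [0,[-0.0003,0,0.0006],[0,0,0]],
    [0,[-0.0003,0,0.0011],[0,0,0]],
    [0,[-0.0003,0,0.0013],[0,0,0]],
    [0,[-0.0003,0,0.0013],[0,0,0]]
  ]
}}

```text
clock: 41.2
tcp_pos: [0.536, -0.0198, 0.0728]
ee_rot: [179.9, -0.2, 19.0]
wrist_force: [-1.7, 1.5, 5.6]
opening: 0.0515
```

{"method": "arm_command", "body": {
  "motion": [
    [0.8,[0,0,0],[0,0,0]],
    [0.8,[0,0,0],[0,0,0]],
    [0.8,[0,0,0],[0,0,0]],
    [0.8,[0,0,0],[0,0,0]],
    [0.8,[0,0,-0.02],[0,0,0]],
    [0.8,[0,0,-0.06],[0,0,0]],
    [0.8,[0,0,-0.1],[0,0,0]],
    [0.8,[0,0.01,-0.122],[0,0,0]],
    [0.8,[-0.0463,0.2547,-0.122],[0,0,13.7]],
    [0.8,[-0.0463,0.2547,-0.122],[0,0,13.7]],
    [0.8,[-0.0463,0.2547,-0.122],[0,0,13.7]],
    [0.8,[-0.0463,0.2547,-0.122],[0,0,13.7]],
    [0.8,[-0.0463,0.2547,-0.122],[0,0,13.7]],
    [0.8,[-0.0463,0.2547,-0.122],[0,0,13.7]],
    [0.8,[-0.0463,0.2547,-0.122],[0,0,13.7]],
    [0.8,[-0.0463,0.2547,-0.122],[0,0,13.7]]
  ]
}}

```text
clock: 42.8
tcp_pos: [0.5748, -0.2745, 0.1953]
ee_rot: [180.0, -0.2, 5.3]
wrist_force: [0.9, 0.5, 0.4]
opening: 0.0703
```

```bash
python3 go.py .5752 -.2757 .0617 5.3
```

```text
now 42.8 [ 0.5748 -0.2745  0.1953] [179.9529  -0.2104   5.3486] F [0.8665 0.4653 0.3912] open 0.07027002008502671 j6 56.033200794575826
shift [-0.0002  0.0011  0.1336] turn [ 0.047  -0.2104  0.0486]
```

{"method": "arm_command", "body": {
  "motion": [
    [0.8,[0,0.001,0.03],[0,-0.2,0]],
    [0.8,[0,0.0011,0.065],[0,-0.2,0]],
    [0.8,[0,0.0011,0.095],[0,-0.2,0]],
    [0.8,[0,0.0011,0.12],[0,-0.2,0]],
    [0.8,[0,0.0011,0.131],[0,-0.2,0]],
    [0.8,[0,0.0011,0.134],[0,-0.2,0]],
    [0.8,[0,0.0011,0.134],[0,-0.2,0]],
    [0,[0,0.0011,0.134],[0,-0.2,0]],
    [0,[0,0.0011,0.134],[0,-0.2,0]],
    [0,[0,0.0011,0.134],[0,-0.2,0]],
    [0,[0,0.0011,0.134],[0,-0.2,0]],
    [0,[0,0.0011,0.134],[0,-0.2,0]],
    [0,[0,0.0011,0.134],[0,-0.2,0]],
    [0,[0,0.0011,0.134],[0,-0.2,0]]
  ]
}}

```text
clock: 44.2
tcp_pos: [0.5757, -0.2759, 0.0621]
ee_rot: [179.9, -0.1, 5.3]
wrist_force: [-0.0, 0.9, 4.3]
opening: 0.0438
```

```bash
python3 go.py .6004 -.0652 .1555 91.43
```

```text
now 44.2 [ 0.5757 -0.2759  0.0621] [179.9138  -0.0696   5.3474] F [-0.0312  0.9053  4.2642] open 0.04378262675356124 j6 56.01241403305512
shift [ 0.0443 -0.2074 -0.0937] turn [  0.1216   0.0088 -86.0826]
```

{"method": "arm_command", "body": {
  "motion": [
    [0,[0,0,-0.015],[0,0,0]],
    [0,[0,0,-0.04],[0,0,0]],
    [0,[0,0,-0.07],[0,0,0]],
    [0,[0.001,-0.005,-0.094],[0,0,-4]],
    [0,[0.004,-0.02,-0.1],[0,0,-12]],
    [0,[0.009,-0.04,-0.1],[0,0,-20]],
    [0,[0.014,-0.065,-0.1],[0,0,-28]],
    [0,[0.019,-0.09,-0.1],[0,0,-36]],
    [0,[0.024,-0.115,-0.1],[0,0,-44]],
    [0,[0.03,-0.14,-0.1],[0,0,-52]],
    [0,[0.035,-0.163,-0.1],[0,0,-60]],
    [0,[0.039,-0.183,-0.1],[0,0,-68]],
    [0,[0.042,-0.198,-0.1],[0,0,-76]],
    [0,[0.0443,-0.205,-0.1],[0,0,-83]],
    [0,[0.0443,-0.2078,-0.1],[0,0,-86.1]],
    [0,[0.0443,-0.2078,-0.1],[0,0,-86.1]],
    [0,[0.0443,-0.2078,-0.1],[0,0,-86.1]]
  ]
}}

```text
clock: 45.9
tcp_pos: [0.6002, -0.0648, 0.1619]
ee_rot: [179.9, 0.1, 91.4]
wrist_force: [0.4, -0.3, -2.1]
opening: 0.0434
```

```bash
python3 go.py .6004 -.0648 .0711 91.43
```

```text
now 45.9 [ 0.6002 -0.0648  0.1619] [179.9497   0.0841  91.3534] F [ 0.4237 -0.3368 -2.1101] open 0.04340484013006669 j6 -10.716151993714085
shift [0.0002 0.0001 0.0908] turn [ 0.0503  0.0841 -0.0766]
```

{"method": "arm_command", "body": {
  "motion": [
    [0,[0.0002,0,0.022],[0,0,0]],
    [0,[0.0002,0,0.047],[0,0,0]],
    [0,[0.0002,0,0.069],[0,0,0]],
    [0,[0.0002,0,0.081],[0,0,0]],
    [0,[0.0002,0,0.086],[0,0,0]],
    [0,[0.0002,0,0.088],[0,0,0]],
    [0,[0.0002,0,0.0895],[0,0,0]],
    [0,[0.0002,0,0.0905],[0,0,0]],
    [0,[0.0002,0,0.0912],[0,0,0]],
    [0,[0.0002,0,0.0917],[0,0,0]],
    [0,[0.0002,0,0.0917],[0,0,0]]
  ]
}}

```text
clock: 47.0
tcp_pos: [0.6006, -0.0649, 0.0711]
ee_rot: [179.9, 0.1, 91.4]
wrist_force: [0.3, 0.5, 2.2]
opening: 0.0428
```

```bash
python3 go.py .6004 -.0648 .0711 91.43
```

```text
now 47.0 [ 0.6006 -0.0649  0.0711] [179.8795   0.1021  91.3531] F [0.2714 0.4831 2.1645] open 0.042800392390479405 j6 -10.695916051814555
shift [ 0.0001 -0.0002 -0.    ] turn [ 0.1205  0.1022 -0.0768]
```

Contact; I release, rise and look.

{"method": "arm_command", "body": {
  "motion": [
    [0.8,[0,0,0],[0,0,0]],
    [0.8,[0,0,0],[0,0,0]],
    [0.8,[0,0,0],[0,0,0]],
    [0.8,[0,0,0],[0,0,0]],
    [0.8,[0,0,-0.02],[0,0,0]],
    [0.8,[0,0,-0.06],[0,0,0]],
    [0.8,[0,0,-0.1],[0,0,0]],
    [0.8,[0,0,-0.14],[0,0,0]],
    [0.8,[-0.04,-0.04,-0.18],[0,0,0]],
    [0.8,[-0.06,-0.04,-0.19],[0,0,0]],
    [0.8,[-0.06,-0.04,-0.19],[0,0,0]],
    [0.8,[-0.06,-0.04,-0.19],[0,0,0]],
    [0.8,[-0.06,-0.04,-0.19],[0,0,0]]
  ]
}}

```text
clock: 48.3
tcp_pos: [0.5616, -0.1247, 0.2594]
ee_rot: [-180.0, 0.0, 91.4]
wrist_force: [-0.3, -0.1, 0.2]
opening: 0.0702
```

```bash
python3 snap.py w9
python3 - <<'E'
from m1 import *
im,c=load("w9")
X={"canister":(.6005,-.0655,.128),"shaker":(.535,-.0195,.142),"jar":(.558,.0575,.128)}
for n,x in X.items(): print(n,"expected px",proj([x],c))
cv2.imwrite("pics/w9c.png",cv2.resize(im[0:260,100:480],(760,520),interpolation=cv2.INTER_CUBIC))
t=eyes.camera("scene")[:,:,::-1];cv2.imwrite("pics/s2.png",t)
E
```

```text
48.3 [ 0.5616 -0.1247  0.2594] [-179.9982    0.0323   91.3831] [-15.8856   1.9944  70.1328  -0.033  107.8649 -17.2789]
canister expected px [[326.8629 141.9286]]
shaker expected px [[255.481   85.3053]]
jar expected px [[284.7433 -10.989 ]]
```

View pics/w9c.png

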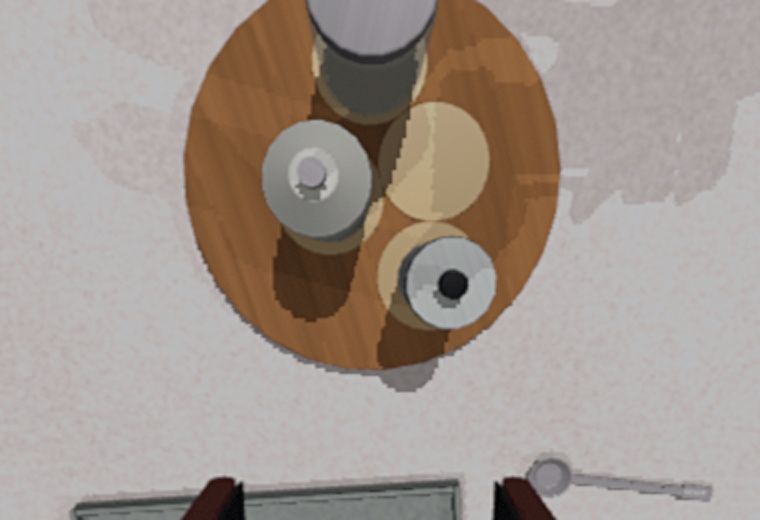

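View pics/s2.png

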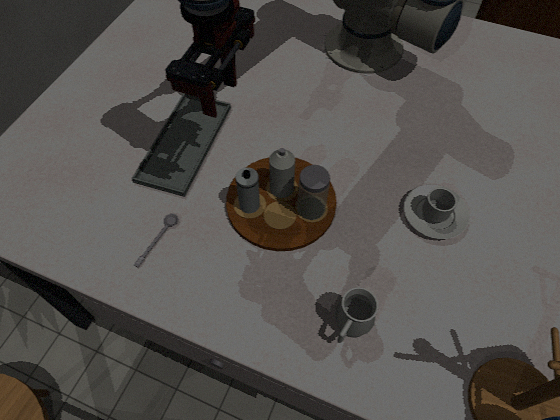

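Knob (326.5,142) vs expected (326.9,141.9); spout (256,86) vs (255.5,85.3). In the scene view the jar lid is unchanged at about (315,175). The cup is upright on the saucer, and the jug and spoon look unmoved. I do a last numeric before/after shift check, then hand in.

Run:
```python
from h import *
a,b=[cv2.cvtColor(cv2.imread(f"pics/{n}.png"),cv2.COLOR_BGR2GRAY) for n in("scene0","s2")]
for n,(x0,x1,y0,y1) in {"jar":(298,332,163,222),"shaker":(268,296,146,182),"canister":(234,262,164,215),"jug":(335,380,286,345),"spoon":(130,185,208,270),"board":(222,342,150,252)}.items():
    t=a[y0:y1,x0:x1];r=cv2.matchTemplate(b[y0-6:y1+6,x0-6:x1+6],t,cv2.TM_CCOEFF_NORMED);_,m,_,l=cv2.minMaxLoc(r);print(n,"shift px",l[0]-6,l[1]-6,round(m,2))
s=arm.observe();print(s["clock"],s["wrist_force"],np.abs(s["dq"]).max());print(arm.job_done())
```

```text
jar shift px 0 0 0.94
shaker shift px 0 0 0.97
canister shift px 0 0 0.91
jug shift px 0 0 0.98
spoon shift px 0 0 0.97
board shift px 0 0 0.94
48.4 [ 0.3165 -0.2683 -0.1018] 0.21487890814546187
the job is handed in; nothing more can be done
None
```

I did the job in the order asked and handed it in at 48.4 s of the 141 s allowed. I moved the canister, shaker and jar onto the tray, set the cup on the saucer, then put the jar, shaker and canister back on their own cork spots.

- **Cup:** it stands upright, within about 1.5 mm of the saucer's middle. My estimates of the saucer's centre differed by up to about 2 mm.
- **Jar, shaker and canister:** before/after pictures show no pixel shift for any of the three. The canister knob and shaker spout are within 1 px of where they should be. The jar lid was partly outside the last wrist view, so the scene camera is my only check on it.
- **Jug and teaspoon:** no pixel shift.
- **Forces:** the wrist readings I saw stayed below about 7 N. The gripper was clear of everything at the end.

No check failed.

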